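# Shut the restraint bar of a bench bottle rack over its second bolt

### The job

Make the two-tier bottle rack safe to carry: push any bottle that stands proud of the lower tier straight back into its bay, still upright, then swing the slotted steel bar by its black knob up and over about its loose bolt and lower it across the front until its open slot drops fully home over the second bolt, behind the thumb nut, and the bar lies level. Do not let the bar fall or slam, and leave the things on the upper tier and round the rack where they are.

Things in the scene. Friction and masses are not known exactly. Their poses are not given: they have to be found in the camera images.
- rack: Two-tier rack that does not shift, grey sheet, 160 mm wide. Origin: centre under its base, on the bench; x to its back, y to its left, z up, front to -x. Base 4 mm thick, x -75 to +49 mm. Lower tier: two bays side by side, a bottle in each. Its front is turned to the robot's right. On the front stand the bar's pivot bolt (rack's right) and second bolt (left), 50 mm high.
- rack_deck (a point): Middle of the upper deck's front edge, rack frame (-40, 0, 172) mm: the deck (172 to 186 mm high at the lip) covers the bays as far forward as this edge, 27 mm behind the shut bar's knob, so a tool reaching straight down to the knob or a bottle strikes it: lean the tool 25 to 45 degrees forward, out of the rack's front.
- rack_bay_left (a point): Floor of the left bay: rack frame (+4, +38, 4) mm, where a bottle's middle belongs. Each bay is 75 mm wide, open in front, its back sheet at rack x +46, its side walls reach forward to x -40 (low divider to x -20).
- rack_bay_right (a point): The same of the right bay: rack frame (+4, -38, 4) mm.
- rack_pivot (a point): Axis of the pivot bolt (8 mm thick, along the rack's x) in the middle plane of the bar; rack frame (-43.5, -97, +50) mm. The bar is held loosely between a plate (face at x -40) and a 26 mm washer (x -47). A stop pin at rack y -128, z 56 carries the parked bar.
- rack_strike (a point): Middle of the adjusting slot of the second bolt, rack frame (-45.5, +88, +50) mm. The 8 mm bolt (along the rack's x) is fixed anywhere up to 6 mm to either side of this point along the rack's y, at this height: not measured, look or feel for it. Its thumb nut, 18 mm across, is slack: the bar goes into the gap from x -40 (plate) to x -51 (nut).
- bar: Loose flat steel bar 5 mm thick (own x), 28 high (z), 224 long, about 0.24 kg. Origin: middle of its open slot (see bar_slot). Its pivot end is at own y -205, free end at +19; a 22 x 10 mm long slot centred at y -185 rides on the pivot bolt and lets it slide 7 mm lengthwise either way. Shut: axes parallel to the rack's. At first it is swung 135 degrees to the rack's right, on the stop pin.
- bar_slot (a point): Middle of the bar's open slot, the bar's origin, 185 mm from its pivot slot: 11 mm wide, mouth bevelled to 17 mm, open at the bar's -z edge (14 mm from this point), ending 5 mm above this point. Fully home the point is 49 mm above the bench; when the bar merely lies on top of the second bolt it is about 18 mm higher.
- bar_knob (a point): Middle of the bar's round black knob, bar frame (-23.5, -53, 0) mm, so 132 mm from the middle of the pivot slot: 18 mm thick, 26 mm long along the bar's x, 8 mm clear of the bar's front on a 10 mm neck. It can turn between the fingers.
- amber_bottle: Brown bottle with screw cap, 69 mm thick, 156 mm high (straight to 106 mm), 0.42 kg, in either bay; origin: centre of its underside. The bottle in the left bay stands 20 to 36 mm proud (origin at rack x -20 to -36); the one in the right bay stands anywhere from home to 36 mm proud. Home: x 0 to +11 mm.
- tub: White straight tub with lid, 68 mm thick, 135 mm high, 0.2 kg, in the other bay; origin: centre of its underside. Home as for the brown bottle. Both slide on the base but tip if pushed much above 35 mm height.
- white_jar: White jar, 52 mm thick, 78 mm high, on the upper deck. Origin: centre of its underside. Leave alone.
- ink: Small bottle with screw cap, 45 mm thick, 87 mm high, on the upper deck. Origin: centre of its underside. Leave alone.
- beaker: Empty glass beaker, 74 mm wide, 90 mm high, on the bench right of the rack. Origin: centre of its underside. Leave alone.
- screw_bottle: Glass bottle with screw cap, 70 mm thick, 135 mm high, on the bench right of the rack. Origin: centre of its underside. Leave alone.

How it is judged:
By the outcome, as a careful person would: the job done as asked, in the order asked, and still so for the second after the job is handed in, with the robot touching nothing.
It also fails if it takes over 56 s, if anything falls off the work surface, if the arm or the gripper's body presses on something with over 40 N, if the wrist force passes 120 N, or if a joint passes its speed limit or range.

### The arm

A 7-joint arm with a two-finger parallel gripper is mounted at the origin on a cart in front of the work surface, level with it; the furniture and walls round the work are solid. World frame = base frame: x ahead of the robot, y to its left, z up, the work surface at z = 0. Lengths are in m, angles in rad, forces in N, time in s.
With the tool pointing down it reaches from about 0.4 to 0.875 m from the base axis. Payload 19.3 kg.
Tool frame: the origin (TCP) lies at the very end of the fingers, on their centre line; the grasp point (between the pads) lies 19 mm behind it; z points along the fingers, y is the direction in which the jaws open and shut (so a half turn about z gives the same grasp; the last joint's range is limited). The gripper opens to 85 mm and grips with 20 to 120 N. Pads are 22 mm wide; open, the fingers measure 114 mm over their backs; the gripper's body (76 mm by 85 mm) begins 54 mm behind the grasp point. The pads swing forward as they close: fully open they stand 13 mm farther back than shut.
Start: joints at [1.197, 0.521, -0.036, 1.599, 0.021, 1.021, -0.113], TCP at [0.187, -0.596, 0.231] pointing down, gripper open.
Joint ranges: [-2.91, 2.91], [-0.3, 2.13], [-1.5, 1.42], [0.17, 2.43], [-1.26, 4.41], [0.16, 1.93], [-2.52, 2.52]. Speed limits (rad/s): [1.89, 1.89, 2.39, 2.39, 3.01, 3.01, 3.01].

### API

Orientations are given as [roll, pitch, yaw] about the fixed x, y, z axes, in that order (R = Rz(yaw) Ry(pitch) Rx(roll)).
In Python, from workcell import bot, viewer gives the robot as it stands.
- The arm moves only by the shell command python3 -m creep 'ROWS' [FORCE]. ROWS is JSON, a list of rows, each an object of numbers: "rx", "ry", "rz": the turn, a rotation vector about the tool's x, y, z in degrees; "tx", "ty", "tz": the shift along the tool's x, y, z in mm; "hand": the closure, from -1 (fully open) to 1 (shut), so that 0 is half open. In form: [{"rx": .., "ry": .., "rz": .., "tx": .., "ty": .., "tz": .., "hand": ..}, ...]. A call has 1 to 8 rows; each row is the pose to reach, as a shift and turn from the pose commanded when the call began, along the tool's axes at that moment; what a row does not reach only later rows make up. A row lasts 1/10 s, in which the tool goes at most 50 mm and 8.59 degrees, less where a joint would pass 70% of its speed; a pose out of reach is approached as far as the arm can. A call with a gripper value outside its range is refused whole. The fingers move at their own pace and stop on an object; FORCE is the grip in N (left out, the last holds). Time passes only in rows, so rows that repeat a pose let the fingers close. It gives the time, the measured TCP pose, the force and the opening at its end, in the units of the state.
- bot.observe(): the state, without advancing time (a new reading comes with each control period).
- viewer.grab_frame(name): name is "scene" or "side" or "wrist"; returns a dict with "pixels" (480x640x3 uint8, blue, green, red), "vertical_fov" (degrees; the focal length in pixels is half the picture's height over the tangent of half this angle, whatever the lens; pixels are square), "cx", "cy" (the principal point, pixels), "rvec" (rotation vector, rad) and "tvec" (3), from world to camera coordinates, as OpenCV has them; the wrist camera has in their place "tool_from_camera" (4x4, takes a point from camera to tool coordinates, whose origin is the TCP and whose axes are the flange's). Camera axes: x right, y down, z forward; pixel columns grow to the right and rows downward; lengths in m; the calibration is good to about 2 mm. The wrist camera is an equidistant fisheye: a pixel r from the principal point sees the ray r / f radians off the axis. A picture is of the moment at which its call begins: read the wrist's pose just before it. There is no depth.
- bot.job_done(): hands the job in, once; it reports no verdict.
Trained networks look in a picture, given as the dict that the camera call returned (one of the last four; its "shot" number tells which), for a name from the list of things; names that differ only in an ending like _2 or _b are one class to them, and where a whole thing is asked for, a point or a joint stands for the part that bears it (a point fixed in the world has none). Each returns a list of dicts, best first, with "score" (0 to 1); they miss things now and then, are a little off and sometimes report something else, mostly with a low value. They report only what shows in the picture. A call takes as long as a camera call.
- viewer.outline_of(target, picture): "mask" (480x640 bool, what is visible of it) and "bbox" ([left, top, right, bottom] in pixels, round what is visible of it).
The state is a dict: "clock": time; "qpos": joint angles; "qd": joint speeds; "joint_efforts": joint torques, N m; "position": TCP position; "tool_rot": TCP orientation; "force": force on the tool from outside, world axes, zero at the start; "moment": the same for the moment, N m; "grip_width": finger opening in m.
Only numpy, scipy, OpenCV 4.12 (cv2) and the standard library are available. Lean on these libraries where they do the work, as an engineer would, in place of code of your own. Each camera call takes 0.05 s, during which the arm holds its last target.

## Working session

There is one attempt and no reset: what is moved stays moved. The work goes in short steps, Python scripts to look and compute and a shell command to move; the robot and the scene stay as the last step left them, time stands still between calls to the robot, and variables do not carry over. Pictures are saved under pics/ and viewed, and the job is handed in when it is done.

```bash
ls; mkdir -p pics; python3 - <<'E'
from workcell import bot, viewer
import cv2
s=bot.observe()
for k,v in s.items(): print(k,v)
for n in ["scene","side","wrist"]:
    f=viewer.grab_frame(n); cv2.imwrite(f"pics/a_{n}.png",f["pixels"])
    print(n,{k:v for k,v in f.items() if k!="pixels"})
E
```

```text
pics
clock 0.0
qpos [ 1.19680556  0.52203786 -0.03633256  1.5999778   0.02118117  1.02112353
 -0.11278492]
qd [-3.82380543e-06 -2.67623553e-04 -9.97079937e-04  7.20630863e-04
 -1.63760928e-03 -2.23129397e-04  4.08805667e-04]
joint_efforts [-2.62608344e-03 -9.27158260e+01  1.97912559e+00 -3.69948184e+01
  1.78038608e-02  8.03728122e-03  1.08249940e-04]
position [ 0.18683471 -0.59606997  0.23072164]
tool_rot [-3.14043213e+00  6.47375325e-05  3.03789985e-01]
force [ 0.18386757  0.01625925 -0.58331416]
moment [-0.04833978  0.00690705 -0.00032293]
grip_width 0.08585336006722417
scene {'vertical_fov': 50.839144967382595, 'cx': 318.6732250705462, 'cy': 237.48390144687266, 'rvec': array([ 0.58702889, -2.64394571,  1.20707193]), 'tvec': array([0.48555393, 0.28587838, 0.78118112]), 'shot': 1}
side {'vertical_fov': 43.74157863762968, 'cx': 319.88790957634774, 'cy': 238.14202478043475, 'rvec': array([ 0.32257951, -2.47259828,  1.66624848]), 'tvec': array([0.54793145, 0.21790227, 1.11566545]), 'shot': 2}
wrist {'vertical_fov': 65.70646984690485, 'cx': 320.15054720678444, 'cy': 242.34593791415364, 'tool_from_camera': array([[-2.25130279e-04, -9.61643784e-01, -2.74301262e-01,
         7.04739573e-02],
       [ 9.99999863e-01, -3.46320249e-04,  3.93386693e-04,
         2.32438480e-05],
       [-4.73293949e-04, -2.74301135e-01,  9.61643730e-01,
        -1.42643714e-01],
       [ 0.00000000e+00,  0.00000000e+00,  0.00000000e+00,
         1.00000000e+00]]), 'shot': 3}
```

View pics/a_scene.png

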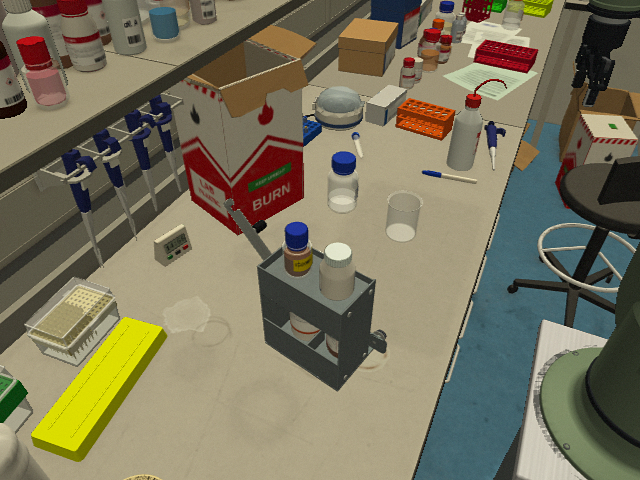

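View pics/a_side.png

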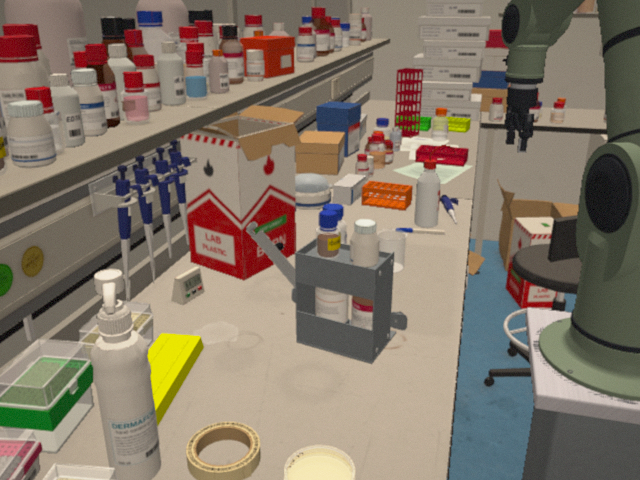

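View pics/a_wrist.png

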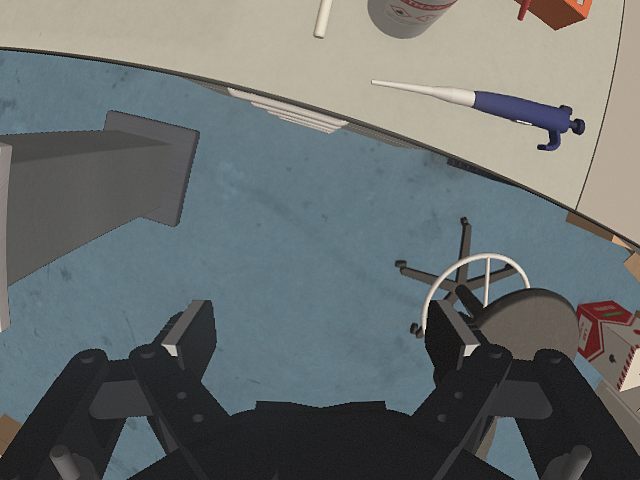

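```bash
cat > h.py <<'E'
from workcell import bot, viewer
import numpy as np, cv2
from scipy.spatial.transform import Rotation as Ro
def f_of(p): return 240/np.tan(np.radians(p["vertical_fov"])/2)
def tool():
    s=bot.observe(); T=np.eye(4); T[:3,:3]=Ro.from_euler('xyz',s["tool_rot"]).as_matrix(); T[:3,3]=s["position"]; return T
def ext(p,T=None):
    # returns world->cam R,t
    if "rvec" in p:
        return cv2.Rodrigues(p["rvec"])[0],p["tvec"]
    W=np.linalg.inv(T@p["tool_from_camera"]); return W[:3,:3],W[:3,3]
def proj(p,X,T=None):
    R,t=ext(p,T); c=np.atleast_2d(X)@R.T+t; f=f_of(p)
    if "rvec" in p: uv=c[:,:2]/c[:,2:]*f
    else:
        r=np.linalg.norm(c[:,:2],axis=1); th=np.arctan2(r,c[:,2]); uv=c[:,:2]/r[:,None]*(th*f)[:,None]
    return uv+[p["cx"],p["cy"]]
def ray(p,uv,T=None):
    R,t=ext(p,T); f=f_of(p); d=(np.array(uv,float)-[p["cx"],p["cy"]])/f
    if "rvec" in p: v=np.array([d[0],d[1],1])
    else:
        th=np.linalg.norm(d); v=np.array([*(d/th*np.sin(th)),np.cos(th)])
    v=R.T@v; return -R.T@t, v/np.linalg.norm(v)
def atz(p,uv,z,T=None):
    o,v=ray(p,uv,T); return o+v*(z-o[2])/v[2]
def bar_rack(): pass
E
python3 - <<'E'
from h import *
for n in ["scene","side"]:
    f=viewer.grab_frame(n)
    R,t=ext(f); print(n,"cam at",(-R.T@t).round(3))
    for o in ["rack","bar","bar_knob","amber_bottle","tub","white_jar","ink","beaker","screw_bottle"]:
        for d in viewer.outline_of(o,f)[:2]:
            b=d["bbox"]; g=atz(f,[(b[0]+b[2])/2,b[3]],0)
            print(o,round(d["score"],2),np.round(b),g.round(3))
    c=f["pixels"]
    x,y=(210,180) if n=="scene" else (230,190)
    cv2.imwrite(f"pics/b_{n}.png",cv2.resize(c[y:y+220,x:x+220],(800,800*220//220))[:600] if 0 else cv2.resize(c[y:y+200,x:x+240],None,fx=3,fy=3,interpolation=cv2.INTER_CUBIC))
E
```

```text
scene cam at [0.273 0.571 0.726]
rack 0.6 [261. 250. 386. 396.] [0.452 0.161 0.   ]
bar 0.92 [226. 200. 271. 264.] [ 0.719 -0.052  0.   ]
bar_knob 0.82 [227. 198. 276. 257.] [ 0.725 -0.072  0.   ]
amber_bottle 0.75 [328. 336. 337. 357.] [0.469 0.087 0.   ]
tub 0.87 [288. 314. 318. 342.] [0.529 0.08  0.   ]
white_jar 0.81 [318. 243. 357. 303.] [ 0.51  -0.031  0.   ]
ink 0.86 [283. 222. 314. 278.] [ 0.607 -0.059  0.   ]
beaker 0.84 [384. 193. 424. 246.] [ 0.445 -0.243  0.   ]
screw_bottle 0.94 [329. 155. 357. 216.] [ 0.604 -0.282  0.   ]
side cam at [0.288 1.061 0.62 ]
rack 0.62 [289. 235. 406. 366.] [0.473 0.163 0.   ]
bar 0.97 [246. 222. 293. 286.] [ 0.715 -0.105  0.   ]
bar 0.62 [292. 237. 409. 366.] [0.466 0.163 0.   ]
bar_knob 0.66 [248. 219. 293. 286.] [ 0.712 -0.104  0.   ]
bar_knob 0.43 [314. 210. 337. 258.] [ 0.628 -0.291 -0.   ]
amber_bottle 0.91 [352. 296. 374. 334.] [0.467 0.046 0.   ]
tub 0.55 [318. 289. 347. 321.] [0.537 0.013 0.   ]
tub 0.37 [245. 223. 295. 286.] [ 0.713 -0.103 -0.   ]
white_jar 0.58 [348. 221. 382. 264.] [ 0.525 -0.283  0.   ]
white_jar 0.2 [246. 220. 292. 284.] [ 0.72  -0.114  0.   ]
ink 0.72 [315. 211. 338. 260.] [ 0.625 -0.281 -0.   ]
beaker 0.3 [246. 224. 296. 286.] [ 0.711 -0.104  0.   ]
screw_bottle 0.6 [247. 222. 293. 286.] [ 0.714 -0.104  0.   ]
screw_bottle 0.58 [322. 207. 347. 241.] [ 0.634 -0.407  0.   ]
```

```bash
ls pics
```

```text
a_scene.png
a_side.png
a_wrist.png
b_scene.png
b_side.png
```

View pics/b_scene.png

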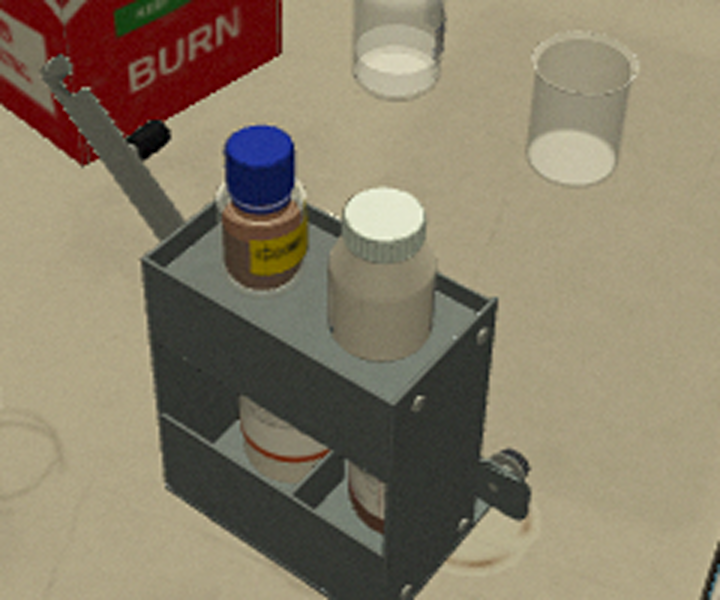

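View pics/b_side.png

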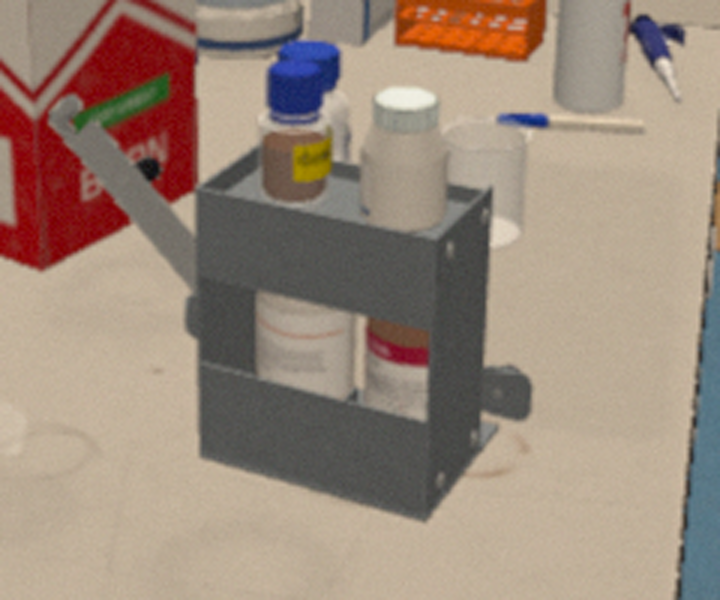

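```bash
python3 - <<'E'
from h import *
from scipy.optimize import least_squares
F={n:viewer.grab_frame(n) for n in ["scene","side"]}
pt=lambda n,u,v:((210,180) if n=="scene" else (230,190))+np.array([u,v])/3
obs=[("scene",(165,488),(49,-80,0)),("side",(202,457),(49,-80,0)),("side",(427,518),(49,80,0)),("side",(495,430),(-75,80,2)),
("scene",(145,258),(49,-80,'h')),("scene",(392,405),(49,80,'h')),("side",(200,188),(49,-80,'h')),("side",(435,238),(49,80,'h')),("scene",(494,298),('f',80,'h')),("side",(489,186),('f',80,'h'))]
def X(q,P):
    P=[q[3] if a=='h' else q[4] if a=='f' else a/1000 for a in P]
    c,s=np.cos(q[2]),np.sin(q[2]); return np.array([q[0]+c*P[0]-s*P[1],q[1]+s*P[0]+c*P[1],P[2]])
def res(q): return np.concatenate([proj(F[n],X(q,P))[0]-pt(n,*uv) for n,uv,P in obs])
r=least_squares(res,[.55,0,1.6,.2,-.04],loss="soft_l1"); print(r.x, np.degrees(r.x[2])); print(r.fun.reshape(-1,2).round(1))
for n in F: print(n,[ (atz(F[n],pt(n,*uv),0)).round(3) for m,uv,P in obs if m==n and P[2]==0])
E
```

```text
[ 0.4997453   0.07761361  1.35502974  0.18855648 -0.03517712] 77.63748502769863
[[ 0.7  0. ]
 [-2.6 -1. ]
 [-1.   0.3]
 [ 0.3 -2.7]
 [-0.7  0.2]
 [ 2.9  0.5]
 [-3.3 -0.7]
 [ 0.1 -0.2]
 [ 1.7  1.3]
 [-0.3 -0.3]]
scene [array([0.59 , 0.109, 0.   ])]
side [array([0.583, 0.11 , 0.   ]), array([0.43 , 0.141, 0.   ])]
```

```bash
cat >> h.py <<'E'
RX,RY,YAW=.4997,.0776,1.355
try:
    import json; RX,RY,YAW=json.load(open('rack.json'))
except Exception: pass
def rackT():
    T=np.eye(4); T[:3,:3]=Ro.from_euler('z',YAW).as_matrix(); T[:3,3]=[RX,RY,0]; return T
def r2w(p): return (rackT()@np.append(np.array(p,float)/1000,1))[:3]
def w2r(p): return (np.linalg.inv(rackT())@np.append(p,1))[:3]*1000
def lean(a):
    """tool rot in world: z into rack/down, x toward rack back/up, y = z cross x"""
    a=np.radians(a); x=np.array([np.cos(a),0,np.sin(a)]); z=np.array([np.sin(a),0,-np.cos(a)])
    return rackT()[:3,:3]@np.c_[x,np.cross(z,x),z]
def delta(pw,Rw):
    T=tool(); R=T[:3,:3]
    print("t mm",(R.T@(np.array(pw)-T[:3,3])*1000).round(1),"rot deg",np.degrees(Ro.from_matrix(R.T@Rw).as_rotvec()).round(2))
def where():
    T=tool(); s=bot.observe()
    print("clk",round(s["clock"],2),"tcp rack",w2r(T[:3,3]).round(1),"axisz rack",(rackT()[:3,:3].T@T[:3,2]).round(3),"y",(rackT()[:3,:3].T@T[:3,1]).round(3),"F rack",(rackT()[:3,:3].T@s["force"]).round(1),"w",round(s["grip_width"]*1000,1),"q",s["qpos"].round(2))
E
python3 - <<'E'
from h import *
f=viewer.grab_frame("scene")
print(atz(f,[461,168],0),atz(f,[445,180],0))
o,v=ray(f,[474,97]); b=atz(f,[461,166],0); print(o+v*np.linalg.norm(b[:2]-o[:2])/np.linalg.norm(v[:2]))
delta([.187,-.596,.40],lean(30)); 
delta(r2w([-190,20,330]),lean(30)); print(r2w([-190,20,330])); where()
E
```

```text
[ 0.40370141 -0.59790253  0.        ] [ 0.4277684  -0.52574434  0.        ]
[ 0.41106697 -0.60680139  0.19247027]
t mm [ 1.000e-01 -3.000e-01 -1.687e+02] rot deg [ 15.75  27.16 -58.79]
t mm [ 388.3 -394.5  -98.7] rot deg [ 15.75  27.16 -58.79]
[ 0.43948006 -0.10371067  0.33      ]
clk 1.3 tcp rack [-725.3  161.2  231.3] axisz rack [ 0. -0. -1.] y [-0.868 -0.497 -0.   ] F rack [ 0.2 -0.  -0. ] w 85.2 q [ 1.2   0.52 -0.04  1.6   0.02  1.02 -0.11]
```

```bash
python3 -m creep '[{"tz":-60},{"tz":-99,"tx":30,"ty":-30},{"tx":388,"ty":-394,"tz":-99,"rx":15.75,"ry":27.16,"rz":-58.79},{"tx":388,"ty":-394,"tz":-99,"rx":15.75,"ry":27.16,"rz":-58.79},{"tx":388,"ty":-394,"tz":-99,"rx":15.75,"ry":27.16,"rz":-58.79},{"tx":388,"ty":-394,"tz":-99,"rx":15.75,"ry":27.16,"rz":-58.79},{"tx":388,"ty":-394,"tz":-99,"rx":15.75,"ry":27.16,"rz":-58.79},{"tx":388,"ty":-394,"tz":-99,"rx":15.75,"ry":27.16,"rz":-58.79}]'; python3 - <<'E'
from h import *
delta(r2w([-190,20,330]),lean(30));where()
E
```

```text
t mm [ 388.3 -394.5  -98.7] rot deg [ 15.75  27.16 -58.79]
clk 1.3 tcp rack [-725.3  161.2  231.3] axisz rack [ 0. -0. -1.] y [-0.868 -0.497 -0.   ] F rack [ 0.2 -0.  -0. ] w 85.2 q [ 1.2   0.52 -0.04  1.6   0.02  1.02 -0.11]schema error: expected keys rx, ry, rz, tx, ty, tz, hand
```

```bash
python3 -m creep '[{"rx":0,"ry":0,"rz":0,"tx":0,"ty":0,"tz":-60,"hand":-1},{"rx":0,"ry":0,"rz":0,"tx":30,"ty":-30,"tz":-99,"hand":-1},{"rx":15.75,"ry":27.16,"rz":-58.79,"tx":388,"ty":-394,"tz":-99,"hand":-1},{"rx":15.75,"ry":27.16,"rz":-58.79,"tx":388,"ty":-394,"tz":-99,"hand":-1},{"rx":15.75,"ry":27.16,"rz":-58.79,"tx":388,"ty":-394,"tz":-99,"hand":-1},{"rx":15.75,"ry":27.16,"rz":-58.79,"tx":388,"ty":-394,"tz":-99,"hand":-1},{"rx":15.75,"ry":27.16,"rz":-58.79,"tx":388,"ty":-394,"tz":-99,"hand":-1},{"rx":15.75,"ry":27.16,"rz":-58.79,"tx":388,"ty":-394,"tz":-99,"hand":-1}]'; python3 - <<'E'
from h import *
delta(r2w([-190,20,330]),lean(30));where()
E
```

```text
clock: 2.1
position: [0.3393, -0.2988, 0.326]
tool_rot: [-3.09, -0.412, 1.103]
force: [0.4, -0.7, -0.2]
grip_width: 0.0852
t mm [202.6   5.9  83.9] rot deg [  3.54   6.04 -13.03]
clk 2.1 tcp rack [-402.    76.1  326. ] axisz rack [ 0.4   -0.049 -0.915] y [-0.228 -0.972 -0.048] F rack [-0.6 -0.5 -0.2] w 85.2 q [ 1.14  0.3  -0.37  1.78 -0.28  1.27  0.43]
```

```bash
python3 -m creep '[{"rx":3.54,"ry":6.04,"rz":-13,"tx":203,"ty":6,"tz":84,"hand":-1},{"rx":3.54,"ry":6.04,"rz":-13,"tx":203,"ty":6,"tz":84,"hand":-1},{"rx":3.54,"ry":6.04,"rz":-13,"tx":203,"ty":6,"tz":84,"hand":-1},{"rx":3.54,"ry":6.04,"rz":-13,"tx":203,"ty":6,"tz":84,"hand":-1},{"rx":3.54,"ry":6.04,"rz":-13,"tx":203,"ty":6,"tz":84,"hand":-1},{"rx":3.54,"ry":6.04,"rz":-13,"tx":203,"ty":6,"tz":84,"hand":-1},{"rx":3.54,"ry":6.04,"rz":-13,"tx":203,"ty":6,"tz":84,"hand":-1}]'; python3 - <<'E'
from h import *
delta(r2w([-190,20,330]),lean(30));where()
np.save('T1.npy',tool()); f=viewer.grab_frame("wrist"); cv2.imwrite("pics/c_wrist.png",f["pixels"])
E
```

```text
clock: 2.8
position: [0.4401, -0.1057, 0.3291]
tool_rot: [-3.139, -0.521, 1.349]
force: [-0.7, -0.6, -0.6]
grip_width: 0.0854
t mm [ 2.1 -1.   0.2] rot deg [ 0.03  0.13 -0.29]
clk 2.8 tcp rack [-191.9   19.   329.1] axisz rack [ 0.498 -0.    -0.867] y [-0.005 -1.    -0.002] F rack [-0.7  0.6 -0.6] w 85.4 q [ 0.91  0.27 -0.55  1.87 -0.41  1.16  0.34]
```

View pics/c_wrist.png

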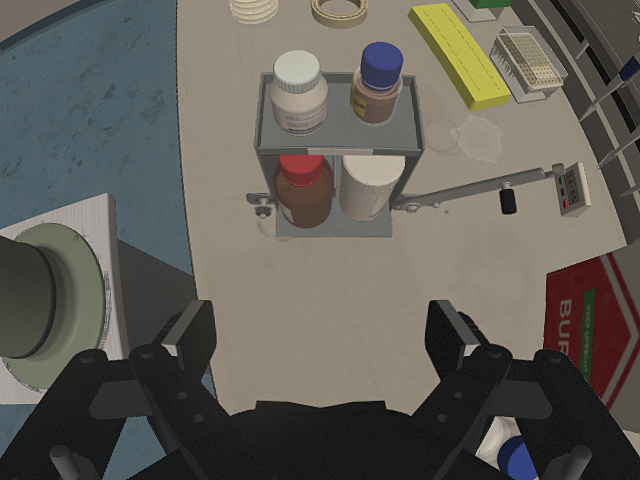

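```bash
python3 - <<'E'
import cv2
c=cv2.imread("pics/c_wrist.png")
cv2.imwrite("pics/c1.png",cv2.resize(c[60:250,235:435],None,fx=3.9,fy=3.1 if 0 else 3.9)[150:])
cv2.imwrite("pics/c2.png",cv2.resize(c[150:230,390:600],None,fx=3.8,fy=3.8,interpolation=cv2.INTER_CUBIC))
E
```

```text
(no output)
```

View pics/c1.png

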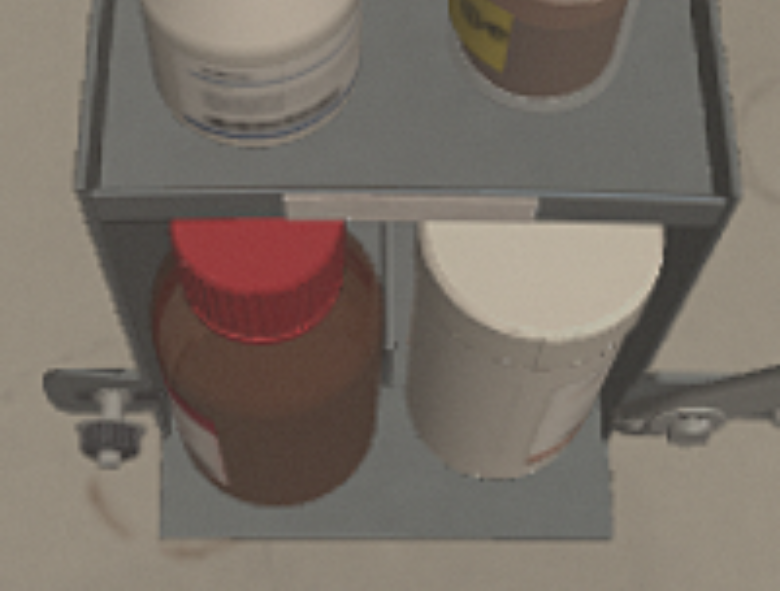

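View pics/c2.png

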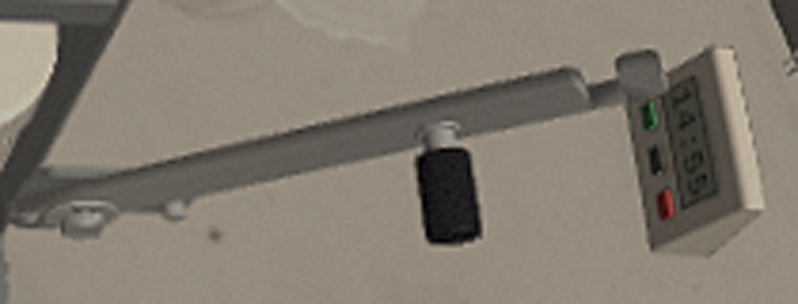

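```bash
python3 - <<'E'
from h import *
from scipy.optimize import least_squares
import json
T=np.load('T1.npy'); f=viewer.grab_frame("wrist")
c1=lambda u,v:(235+u/3.9,60+(v+150)/3.9); c2=lambda u,v:(390+u/3.8,150+v/3.8)
P={"baseL":(c1(162,537),4),"baseR":(c1(612,538),4),"lipL":(c1(80,190),186),"lipR":(c1(740,200),186),"lowL":(c1(97,218),172),"lowR":(c1(722,215),172),"pivwash":(c2(85,222),50),"bolt":(c1(113,405),50),"nut":(c1(110,440),50),"bolttip":(c1(108,462),50)}
W={k:atz(f,uv,z/1000,T) for k,(uv,z) in P.items()}
for k in W: print(k,W[k].round(4),w2r(W[k]).round(1))
for a,b in (("baseL","baseR"),("lipL","lipR"),("lowL","lowR")):
    d=W[a]-W[b]; print(a,np.linalg.norm(d),"yaw",np.degrees(np.arctan2(-d[0],d[1])))
obs=[("baseL",(-75,80,4)),("baseR",(-75,-80,4)),("lipL",(-40,80,186)),("lipR",(-40,-80,186)),("lowL",(-40,80,172)),("lowR",(-40,-80,172))]
def X(q,p):
    c,s=np.cos(q[2]),np.sin(q[2]); p=np.array(p)/1000; return np.array([q[0]+c*p[0]-s*p[1],q[1]+s*p[0]+c*p[1],p[2]])
res=lambda q:np.concatenate([proj(f,X(q,p),T)[0]-P[k][0] for k,p in obs])
r=least_squares(res,[.5,.078,1.355]); print(r.x,np.degrees(r.x[2]),r.fun.reshape(-1,2).round(1))
json.dump(list(r.x),open('rack.json','w'))
import h; h.RX,h.RY,h.YAW=r.x
for k in W: print(k,w2r(W[k]).round(1))
E
```

```text
baseL [0.4087 0.0224 0.004 ] [-73.4  77.1   4. ]
baseR [ 0.5616 -0.0122  0.004 ] [-74.5 -79.7   4. ]
lipL [0.4163 0.0586 0.186 ] [-36.5  77.4 186. ]
lipR [0.5701 0.0229 0.186 ] [-38.4 -80.4 186. ]
lowL [0.4182 0.0578 0.172 ] [-36.8  75.4 172. ]
lowR [0.57  0.026 0.172] [-35.3 -79.8 172. ]
pivwash [0.586  0.0076 0.05  ] [-49.9 -99.3  50. ]
bolt [0.4042 0.0562 0.05  ] [-41.3  88.7  50. ]
nut [0.4012 0.0446 0.05  ] [-53.3  89.2  50. ]
bolttip [0.3992 0.0375 0.05  ] [-60.7  89.5  50. ]
baseL 0.1567804603904864 yaw 77.23142411934002
lipL 0.15786990723371983 yaw 76.92397642508158
lowL 0.15514820838467472 yaw 78.19109811850187
[0.50222309 0.08005502 1.35223284] 77.47723448312192 [[-0.9 -1.1]
 [ 1.3 -1.6]
 [-0.8  0.4]
 [ 1.3 -1. ]
 [-2.9  0.1]
 [ 2.2  1.8]]
baseL [-76.6  78.8   4. ]
baseR [-77.2 -78.    4. ]
lipL [-39.6  79.2 186. ]
lipR [-41.1 -78.6 186. ]
lowL [-40.   77.2 172. ]
lowR [-38.1 -77.9 172. ]
pivwash [-52.6 -97.5  50. ]
bolt [-44.5  90.5  50. ]
nut [-56.5  91.   50. ]
bolttip [-63.9  91.3  50. ]
```

```bash
python3 - <<'E'
from h import *
T=np.load('T1.npy'); f=viewer.grab_frame("wrist")
c1=lambda u,v:(235+u/3.9,60+(v+150)/3.9); c2=lambda u,v:(390+u/3.8,150+v/3.8)
for n,uv in (("amber front",c1(272,505)),("tub front",c1(487,478))): print(n,w2r(atz(f,uv,.006,T)).round(1))
# predicted bottom outline vs origin
o,v=ray(f,c2(450,195),T)
# intersect with rack plane x=-67
xr=rackT()[:3,0]; P=r2w([-67,0,0]); s=((P-o)@xr)/(v@xr); print("knob",w2r(o+v*s).round(1),"expect",[-67,-97-125*.707,50+125*.707],[-67,-97-132*.707,50+132*.707])
for n in (-67-13,-67+13): pass
for k in ("amber_bottle","tub"):
    for d in viewer.outline_of(k,f)[:1]:
        b=d["bbox"]; m=d["mask"]; ys,xs=np.nonzero(m); yb=ys.max(); print(k,d["score"],b,xs[ys==yb].mean(),yb, w2r(atz(f,[xs[ys==yb].mean(),yb+.5],.005,T)).round(1))
for R,ang in ((125,135),(132,135),(125,133)):
    a=np.radians(ang); print(proj(f,r2w([-67,-97+R*np.cos(a),50+R*np.sin(a)]),T), c2(450,195))
E
```

```text
amber front [-65.8  40.6   6. ]
tub front [-56.1 -34.3   6. ]
knob [ -67.  -195.9  123.3] expect [-67, -185.375, 138.375] [-67, -190.324, 143.324]
tub 0.88 [340.3, 156.0, 404.2, 220.6] 362.5 220 [-55.  -38.1   5. ]
[[506.43728156 196.39614821]] (508.42105263157896, 201.31578947368422)
[[512.19802975 194.99183526]] (508.42105263157896, 201.31578947368422)
[[505.22180186 195.32409177]] (508.42105263157896, 201.31578947368422)
```

```bash
python3 - <<'E'
from h import *
where()
for p in ([-125,39,120],[-105,39,20]): delta(r2w(p),lean(35))
f=viewer.grab_frame("wrist")
for k in ("beaker","screw_bottle"):
    g=viewer.grab_frame("scene")
    d=viewer.outline_of(k,g)[0]; b=d["bbox"]; print(k,w2r(atz(g,[(b[0]+b[2])/2,b[3]-3],0)).round(0))
E
```

```text
clk 3.05 tcp rack [-195.4   20.3  329. ] axisz rack [ 0.498  0.    -0.867] y [-0.004 -1.    -0.002] F rack [ 0.2  0.4 -0.4] w 85.2 q [ 0.91  0.27 -0.55  1.87 -0.41  1.16  0.34]
t mm [-43.2 -18.5 216.3] rot deg [-0.    5.1  -0.25]
t mm [-75.7 -18.3 313. ] rot deg [-0.    5.1  -0.25]
beaker [-340.  -22.    0.]
screw_bottle [-351. -189.    0.]
```

```bash
python3 -m creep '[{"rx":0,"ry":5,"rz":0,"tx":-43,"ty":-18,"tz":216,"hand":1},{"rx":0,"ry":5,"rz":0,"tx":-43,"ty":-18,"tz":216,"hand":1},{"rx":0,"ry":5,"rz":0,"tx":-43,"ty":-18,"tz":216,"hand":1},{"rx":0,"ry":5,"rz":0,"tx":-43,"ty":-18,"tz":216,"hand":1},{"rx":0,"ry":5,"rz":0,"tx":-43,"ty":-18,"tz":216,"hand":1},{"rx":0,"ry":5,"rz":0,"tx":-76,"ty":-18,"tz":313,"hand":1},{"rx":0,"ry":5,"rz":0,"tx":-76,"ty":-18,"tz":313,"hand":1},{"rx":0,"ry":5,"rz":0,"tx":-76,"ty":-18,"tz":313,"hand":1}]' 30; python3 - <<'E'
from h import *
delta(r2w([-105,39,20]),lean(35));where()
np.save('T2.npy',tool()); f=viewer.grab_frame("wrist"); cv2.imwrite("pics/d_wrist.png",f["pixels"])
E
```

```text
clock: 4.1
position: [0.4389, -0.0108, 0.0154]
tool_rot: [-3.127, -0.614, 1.343]
force: [-1.0, 0.8, 1.1]
grip_width: -0.0
t mm [ 0.6  3.1 -5.3] rot deg [-0.5  -0.17 -0.45]
clk 4.1 tcp rack [-102.4   42.2   15.4] axisz rack [ 0.576  0.009 -0.817] y [-0.001 -1.    -0.012] F rack [0.6 1.1 1.1] w -0.0 q [ 0.78  0.85 -0.6   2.17 -0.51  0.35  0.6 ]
```

View pics/d_wrist.png

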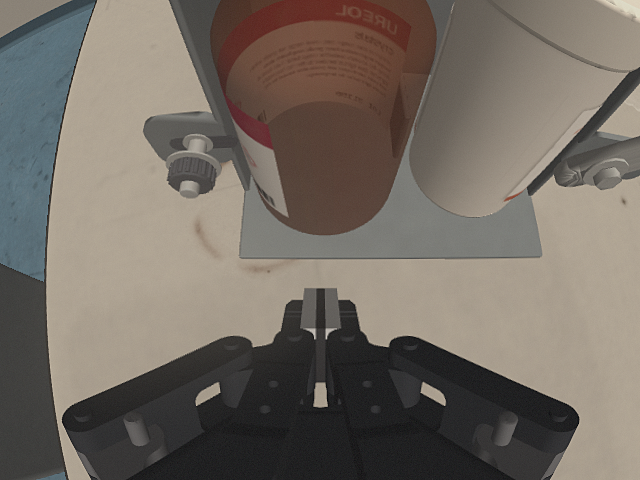

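```bash
python3 - <<'E'
from h import *
T=np.load('T2.npy'); f=viewer.grab_frame("wrist")
for n,uv,z in (("amber",(328,236),5),("tub",(474,218),5),("bL",(240,257),4),("bR",(541,256),4),("bolt shaft",(197,143),50),("nut",(192,170),50),("tip",(189,190),50),("piv",(607,180),50)): print(n,w2r(atz(f,uv,z/1000,T)).round(1))
print("tcp proj",proj(f,T[:3,3],T))
E
```

```text
amber [-65.7  37.7   5. ]
tub [-56.1 -38.    5. ]
bL [-75.9  80.1   4. ]
bR [-76.9 -76.3   4. ]
bolt shaft [-40.8  91.8  50. ]
nut [-53.9  91.9  50. ]
tip [-62.9  91.8  50. ]
piv [-54.  -95.3  50. ]
tcp proj [[318.33927909 308.67810748]]
```

```bash
python3 -m creep '[{"rx":-0.5,"ry":0,"rz":-0.4,"tx":14,"ty":4,"tz":7,"hand":1},{"rx":-0.5,"ry":0,"rz":-0.4,"tx":22,"ty":4,"tz":13,"hand":1},{"rx":-0.5,"ry":0,"rz":-0.4,"tx":27.5,"ty":4,"tz":16.5,"hand":1},{"rx":-0.5,"ry":0,"rz":-0.4,"tx":32.5,"ty":4,"tz":20,"hand":1},{"rx":-0.5,"ry":0,"rz":-0.4,"tx":37.5,"ty":4,"tz":23.5,"hand":1},{"rx":-0.5,"ry":0,"rz":-0.4,"tx":42.5,"ty":4,"tz":27,"hand":1},{"rx":-0.5,"ry":0,"rz":-0.4,"tx":47.5,"ty":4,"tz":30.5,"hand":1},{"rx":-0.5,"ry":0,"rz":-0.4,"tx":50,"ty":4,"tz":32.5,"hand":1}]' 30; python3 - <<'E'
from h import *
delta(r2w([-38,38,18]),lean(35));where()
np.save('T3.npy',tool()); f=viewer.grab_frame("wrist"); cv2.imwrite("pics/e_wrist.png",f["pixels"])
E
```

```text
clock: 5.0
position: [0.4587, 0.0445, 0.0219]
tool_rot: [3.131, -0.609, 1.357]
force: [-0.7, -2.0, 2.3]
grip_width: -0.0002
t mm [ 2.8 -3.3  6.7] rot deg [0.45 0.09 0.24]
clk 5.0 tcp rack [-44.1  34.8  21.9] axisz rack [ 0.572 -0.008 -0.82 ] y [-0.001 -1.     0.009] F rack [-2.1  0.2  2.3] w -0.2 q [ 0.69  0.84 -0.66  2.19 -0.57  0.25  0.55]
```

View pics/e_wrist.png

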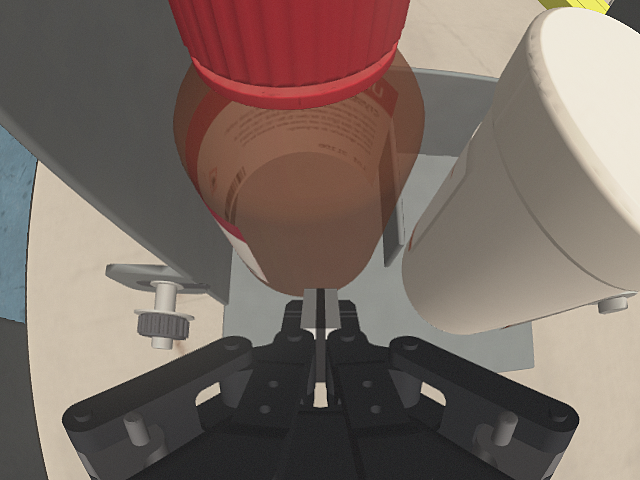

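```bash
python3 -m creep '[{"rx":0,"ry":0,"rz":0,"tx":2.5,"ty":-2,"tz":2.5,"hand":1},{"rx":0,"ry":0,"rz":0,"tx":4.5,"ty":-2,"tz":5,"hand":1},{"rx":0,"ry":0,"rz":0,"tx":4.5,"ty":-2,"tz":5,"hand":1}]' 30; python3 - <<'E'
from h import *
where()
np.save('T3.npy',tool()); f=viewer.grab_frame("wrist"); cv2.imwrite("pics/e2_wrist.png",f["pixels"])
f=viewer.grab_frame("scene"); cv2.imwrite("pics/e2_scene.png",cv2.resize(f["pixels"][180:400,210:450],None,fx=3,fy=2.7))
E
```

```text
clock: 5.35
position: [0.458, 0.0511, 0.0202]
tool_rot: [3.131, -0.609, 1.357]
force: [0.1, -0.6, -0.3]
grip_width: -0.0001
clk 5.35 tcp rack [-37.8  36.9  20.2] axisz rack [ 0.572 -0.008 -0.82 ] y [-0.001 -1.     0.009] F rack [-0.6 -0.2 -0.3] w -0.1 q [ 0.68  0.85 -0.67  2.2  -0.58  0.24  0.55]
```

View pics/e2_wrist.png

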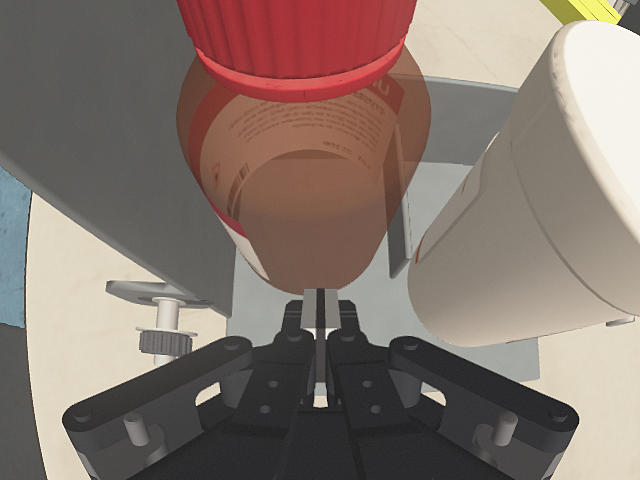

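View pics/e2_scene.png

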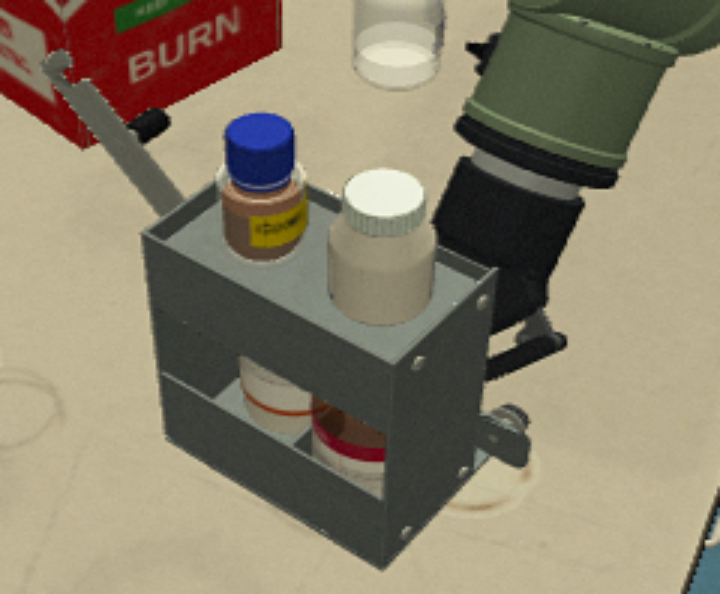

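```bash
python3 -m creep '[{"rx":0.5,"ry":0,"rz":0,"tx":-28,"ty":0,"tz":-20,"hand":1},{"rx":0.5,"ry":0,"rz":0,"tx":-56,"ty":0,"tz":-39,"hand":1},{"rx":0.5,"ry":0,"rz":0,"tx":-56,"ty":25,"tz":-39,"hand":1},{"rx":0.5,"ry":0,"rz":0,"tx":-56,"ty":75,"tz":-39,"hand":1},{"rx":0.5,"ry":0,"rz":0,"tx":-56,"ty":75,"tz":-39,"hand":1},{"rx":0.5,"ry":0,"rz":0,"tx":-56,"ty":75,"tz":-39,"hand":1}]' 30; python3 - <<'E'
from h import *
where(); delta(r2w([-75,-38,20]),lean(35)); delta(r2w([-38,-38,20]),lean(35))
T=tool(); f=viewer.grab_frame("wrist"); cv2.imwrite("pics/g_wrist.png",f["pixels"])
E
```

```text
clock: 6.05
position: [0.5169, -0.0321, 0.0209]
tool_rot: [3.139, -0.609, 1.358]
force: [-1.5, 0.9, 0.1]
grip_width: 0.0001
clk 6.05 tcp rack [-106.3  -38.6   20.9] axisz rack [ 0.572  0.001 -0.82 ] y [ 0.004 -1.     0.002] F rack [0.6 1.6 0.1] w 0.1 q [ 0.69  0.86 -0.52  1.98 -0.48  0.49  0.55]
t mm [25.1 -0.5 18.6] rot deg [-0.04  0.1   0.26]
t mm [55.5 -0.3 39.8] rot deg [-0.04  0.1   0.26]
```

View pics/g_wrist.png

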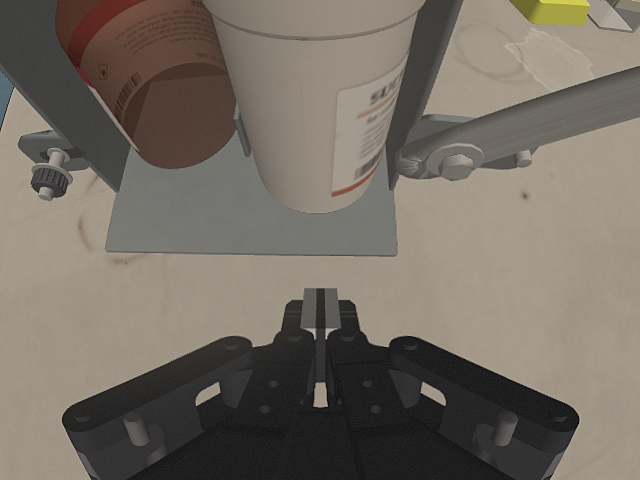

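```bash
python3 -m creep '[{"rx":0,"ry":0,"rz":0.2,"tx":15,"ty":0,"tz":11,"hand":1},{"rx":0,"ry":0,"rz":0.2,"tx":27,"ty":0,"tz":19.5,"hand":1},{"rx":0,"ry":0,"rz":0.2,"tx":34,"ty":0,"tz":24.5,"hand":1},{"rx":0,"ry":0,"rz":0.2,"tx":40,"ty":0,"tz":28.5,"hand":1},{"rx":0,"ry":0,"rz":0.2,"tx":45,"ty":0,"tz":32.5,"hand":1},{"rx":0,"ry":0,"rz":0.2,"tx":50,"ty":0,"tz":36,"hand":1},{"rx":0,"ry":0,"rz":0.2,"tx":55,"ty":0,"tz":39.5,"hand":1},{"rx":0,"ry":0,"rz":0.2,"tx":56,"ty":0,"tz":40,"hand":1}]' 30; python3 - <<'E'
from h import *
where(); delta(r2w([-38,-38,20]),lean(35))
E
python3 -m creep '[{"rx":0,"ry":0,"rz":0,"tx":0,"ty":0,"tz":0,"hand":1}]' 30
python3 - <<'E'
from h import *
where(); delta(r2w([-130,-38,120]),lean(30))
E
```

```text
clock: 6.9
position: [0.5312, 0.0357, 0.0202]
tool_rot: [-3.141, -0.609, 1.353]
force: [0.0, -0.6, 0.1]
grip_width: -0.0001
clk 6.9 tcp rack [-37.  -37.9  20.2] axisz rack [ 0.572  0.001 -0.82 ] y [ 0.001 -1.    -0.   ] F rack [-0.6 -0.2  0.1] w -0.1 q [ 0.59  0.86 -0.56  2.01 -0.53  0.4   0.48]
t mm [-0.9  0.1 -0.4] rot deg [-0.06  0.09  0.05]
clock: 7.0
position: [0.5311, 0.0351, 0.0202]
tool_rot: [-3.141, -0.609, 1.353]
force: [1.0, -0.6, 0.1]
grip_width: 0.0002
clk 7.0 tcp rack [-37.6 -37.9  20.2] axisz rack [ 0.572  0.001 -0.82 ] y [ 0.001 -1.    -0.   ] F rack [-0.3 -1.1  0.1] w 0.2 q [ 0.59  0.86 -0.56  2.01 -0.53  0.4   0.48]
t mm [-1.870e+01 -1.000e-01 -1.347e+02] rot deg [-0.05 -4.9   0.04]
```

```bash
python3 -m creep '[{"rx":0,"ry":0,"rz":0,"tx":-30,"ty":0,"tz":-30,"hand":1},{"rx":0,"ry":-5,"rz":0,"tx":-20,"ty":0,"tz":-80,"hand":1},{"rx":0,"ry":-5,"rz":0,"tx":29,"ty":42,"tz":-272,"hand":-1},{"rx":0,"ry":-5,"rz":0,"tx":29,"ty":42,"tz":-272,"hand":-1},{"rx":0,"ry":-5,"rz":0,"tx":29,"ty":42,"tz":-272,"hand":-1},{"rx":0,"ry":-5,"rz":0,"tx":29,"ty":42,"tz":-272,"hand":-1},{"rx":0,"ry":-5,"rz":0,"tx":29,"ty":42,"tz":-272,"hand":-1},{"rx":0,"ry":-5,"rz":0,"tx":29,"ty":42,"tz":-272,"hand":-1}]' 30
python3 - <<'E'
from h import *
where();np.save('T4.npy',tool()); f=viewer.grab_frame("wrist"); cv2.imwrite("pics/i_wrist.png",f["pixels"])
E
```

```text
clock: 7.8
position: [0.5441, -0.1037, 0.2609]
tool_rot: [3.139, -0.521, 1.353]
force: [0.1, 0.4, -1.0]
grip_width: 0.085
clk 7.8 tcp rack [-170.3  -80.7  260.9] axisz rack [ 0.498 -0.002 -0.867] y [-0.    -1.     0.002] F rack [ 0.4  0.  -1. ] w 85.0 q [ 0.65  0.47 -0.38  1.74 -0.41  1.04  0.31]
```

View pics/i_wrist.png

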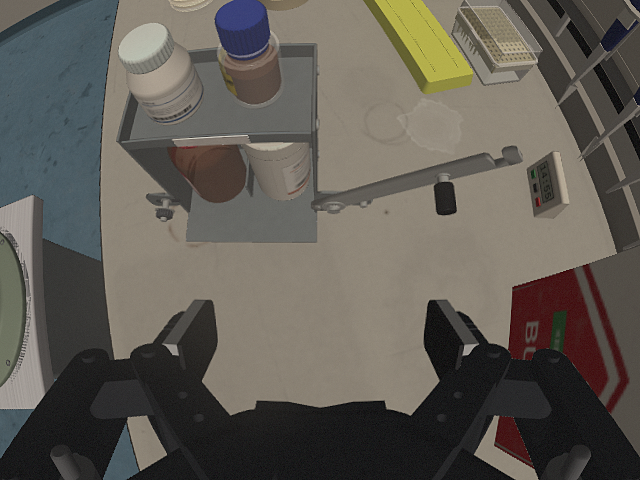

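```bash
python3 - <<'E'
from h import *
T=np.load('T4.npy'); f=viewer.grab_frame("wrist")
c=f["pixels"]; cv2.imwrite("pics/i2.png",cv2.resize(c[130:250,130:530],None,fx=2,fy=2,interpolation=cv2.INTER_CUBIC))
for n,uv,z in (("amber",(220,203),5),("tub",(283,200),5)): print(n,w2r(atz(f,uv,z/1000,T)).round(1))
for uv in ((612,252),(512,288),(496,442)):
  print(uv,[w2r(atz(f,uv,z,T)).round(0) for z in (0,.1,.2,.3)])
# box from scene cam: bottom corner near (236,232), right bottom (303,188); top right (302,85)
g=viewer.grab_frame("scene")
for uv in ((236,232),(303,188),(190,190)): print("scene",w2r(atz(g,uv,0)).round(0))
o,v=ray(g,(302,85)); b=atz(g,(303,188),0); print("box top",w2r(o+v*np.linalg.norm(b[:2]-o[:2])/np.linalg.norm(v[:2])).round(0))
def pl(uv,x=-67):
    o,v=ray(f,uv,T); xr=rackT()[:3,0]; s=((r2w([x,0,0])-o)@xr)/(v@xr); return w2r(o+v*s).round(1)
print("knob",pl((446,197)))
for R,ang in ((125,135),(132,135),(130,131)):
    a=np.radians(ang); print(R,ang,proj(f,[r2w([x,-97+R*np.cos(a),50+R*np.sin(a)]) for x in (-80,-67,-54)],T).round(1))
E
```

```text
amber [-28.9  39.2   5. ]
tub [-26.1 -38.1   5. ]
(612, 252) [array([ -91., -512.,    0.]), array([-113., -409.,  100.]), array([-134., -307.,  200.]), array([-155., -204.,  300.])]
(512, 288) [array([-135., -321.,   -0.]), array([-146., -264.,  100.]), array([-157., -207.,  200.]), array([-168., -149.,  300.])]
(496, 442) [array([-327., -296.,    0.]), array([-292., -245.,  100.]), array([-257., -194.,  200.]), array([-222., -142.,  300.])]
scene [-139. -333.    0.]
scene [-361. -321.    0.]
scene [-184. -535.    0.]
box top [-362. -319.  267.]
knob [ -67.  -192.5  126.3]
125 135 [[444.3 206.2]
 [442.7 191.8]
 [441.  177.7]]
132 135 [[451.7 204.4]
 [450.  189.8]
 [448.2 175.6]]
130 131 [[444.4 202.2]
 [442.8 187.3]
 [441.  172.9]]
```

View pics/i2.png

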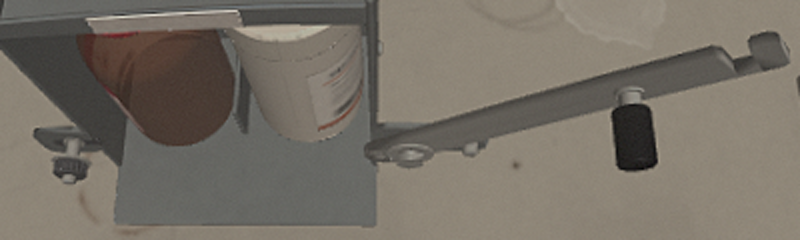

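```bash
python3 - <<'E'
from h import *
T1=np.load('T1.npy');T4=np.load('T4.npy'); f=viewer.grab_frame("wrist"); g=viewer.grab_frame("scene"); sd=viewer.grab_frame("side")
c2=lambda u,v:(390+u/3.8,150+v/3.8)
i2=lambda u,v:(130+u/2,130+v/2)
def tri(rs):
    A=sum(np.eye(3)-np.outer(v,v) for o,v in rs); b=sum((np.eye(3)-np.outer(v,v))@o for o,v in rs); X=np.linalg.solve(A,b); return X,[round(1e3*np.linalg.norm(np.cross(X-o,v)),1) for o,v in rs]
# knob outer end centre: T1 c2(460,238); T4 i2(635,166); inner end c2(440,152)?, i2(631,106)
for n,a,b in (("outer",c2(460,236),i2(635,164)),("inner",c2(438,152),i2(631,106)),("mid",c2(449,194),i2(633,135))):
    X,e=tri([ray(f,a,T1),ray(f,b,T4)]); print(n,w2r(X).round(1),e)
# with scene cam knob: b_scene knob center (150,140)->
s=(210+150/3,180+140/3); si=(230+148/3,190+168/3)
X,e=tri([ray(f,c2(449,194),T1),ray(f,i2(633,135),T4),ray(g,s),ray(sd,si)]); print("all",w2r(X).round(1),e)
X,e=tri([ray(f,c2(449,194),T1),ray(f,i2(633,135),T4),ray(g,s)]); print("3",w2r(X).round(1),e)
E
```

```text
outer [ -85.9 -186.8  140.8] [np.float64(0.1), np.float64(0.1)]
inner [ -51.8 -195.4  121.2] [np.float64(0.4), np.float64(0.4)]
mid [ -69.5 -191.   131.1] [np.float64(0.2), np.float64(0.2)]
all [ -72.3 -185.7  136.2] [np.float64(1.9), np.float64(3.2), np.float64(1.9), np.float64(5.0)]
3 [ -71.3 -188.3  134.7] [np.float64(0.5), np.float64(1.4), np.float64(1.9)]
```

```bash
python3 - <<'E'
from h import *
where(); K=np.array([-71,-187,136]); a=np.radians(30); z=np.array([np.sin(a),0,-np.cos(a)]);x=np.array([np.cos(a),0,np.sin(a)])
delta(r2w(K-60*z),lean(30)); delta(r2w(K+14*z-3*x),lean(30))
E
```

```text
clk 8.1 tcp rack [-169.2  -79.6  258.9] axisz rack [ 0.499  0.002 -0.867] y [ 0.001 -1.    -0.002] F rack [-0.1  0.5 -0.5] w 85.4 q [ 0.64  0.48 -0.38  1.75 -0.41  1.04  0.31]
t mm [ 23.7 107.6  95.2] rot deg [-0.13  0.07 -0.  ]
t mm [ 20.8 107.8 169.2] rot deg [-0.13  0.07 -0.  ]
```

```bash
python3 -m creep '[{"rx":0,"ry":0,"rz":0,"tx":24,"ty":108,"tz":95,"hand":-0.2},{"rx":0,"ry":0,"rz":0,"tx":24,"ty":108,"tz":95,"hand":-0.2},{"rx":0,"ry":0,"rz":0,"tx":24,"ty":108,"tz":95,"hand":-0.2},{"rx":0,"ry":0,"rz":0,"tx":24,"ty":108,"tz":95,"hand":-0.2},{"rx":0,"ry":0,"rz":0,"tx":24,"ty":108,"tz":95,"hand":-0.2}]' 30
python3 - <<'E'
from h import *
where();np.save('T5.npy',tool()); f=viewer.grab_frame("wrist"); cv2.imwrite("pics/j_wrist.png",f["pixels"])
E
```

```text
clock: 8.6
position: [0.6635, -0.0586, 0.1879]
tool_rot: [-3.138, -0.522, 1.353]
force: [-0.1, -0.0, 0.1]
grip_width: 0.0511
clk 8.6 tcp rack [-100.4 -187.5  187.9] axisz rack [ 0.499  0.003 -0.867] y [ 0.002 -1.    -0.003] F rack [-0.1  0.1  0.1] w 51.1 q [ 0.47  0.7  -0.36  1.54 -0.36  0.95  0.19]
```

View pics/j_wrist.png

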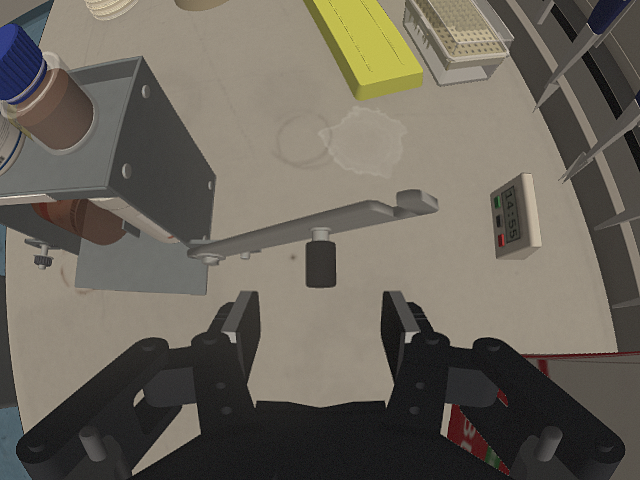

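```bash
python3 - <<'E'
from h import *
T1=np.load('T1.npy');T4=np.load('T4.npy');T5=np.load('T5.npy'); f=viewer.grab_frame("wrist")
c2=lambda u,v:(390+u/3.8,150+v/3.8)
i2=lambda u,v:(130+u/2,130+v/2)
def tri(rs):
    A=sum(np.eye(3)-np.outer(v,v) for o,v in rs); b=sum((np.eye(3)-np.outer(v,v))@o for o,v in rs); X=np.linalg.solve(A,b); return X,[round(1e3*np.linalg.norm(np.cross(X-o,v)),1) for o,v in rs]
X,e=tri([ray(f,c2(449,194),T1),ray(f,i2(633,135),T4),ray(f,(321,264),T5)]); print(w2r(X).round(1),e)
X,e=tri([ray(f,c2(449,194),T1),ray(f,(321,264),T5)]); print(w2r(X).round(1),e)
for K in ((-71,-187,136),(-67,-187,138),(-70,-187,138),(-71,-187,131),(-74,-187,138)): print(K,proj(f,[r2w(K),r2w(np.array(K)+[13,0,0]),r2w(np.array(K)-[13,0,0])],T5).round(1).tolist())
E
```

```text
[ -71.2 -188.8  135.6] [np.float64(0.4), np.float64(0.5), np.float64(0.2)]
[ -71.2 -188.6  135.1] [np.float64(0.0), np.float64(0.0)]
(-71, -187, 136) [[318.2, 263.5], [318.3, 241.6], [318.2, 285.9]]
(-67, -187, 138) [[318.2, 256.0], [318.3, 234.1], [318.1, 278.4]]
(-70, -187, 138) [[318.2, 261.1], [318.3, 239.1], [318.1, 283.7]]
(-71, -187, 131) [[318.3, 265.1], [318.3, 243.6], [318.2, 287.0]]
(-74, -187, 138) [[318.2, 268.0], [318.2, 245.8], [318.1, 290.7]]
```

```bash
python3 -m creep '[{"rx":0,"ry":0,"rz":0,"tx":-3,"ty":1,"tz":30,"hand":-0.2},{"rx":0,"ry":0,"rz":0,"tx":-3,"ty":1,"tz":60,"hand":-0.2},{"rx":0,"ry":0,"rz":0,"tx":-3,"ty":1,"tz":76,"hand":-0.2},{"rx":0,"ry":0,"rz":0,"tx":-3,"ty":1,"tz":76,"hand":-0.2},{"rx":0,"ry":0,"rz":0,"tx":-3,"ty":1,"tz":76,"hand":0.2}]' 30
python3 - <<'E'
from h import *
where();np.save('T6.npy',tool()); f=viewer.grab_frame("wrist"); cv2.imwrite("pics/k_wrist.png",f["pixels"])
E
```

```text
clock: 9.2
position: [0.6727, -0.0264, 0.1232]
tool_rot: [3.141, -0.521, 1.353]
force: [-0.1, -1.3, 0.0]
grip_width: 0.038
clk 9.2 tcp rack [ -66.9 -189.5  123.2] axisz rack [ 0.498 -0.001 -0.867] y [-0.    -1.     0.001] F rack [-1.3 -0.2  0. ] w 38.0 q [ 0.43  0.78 -0.37  1.59 -0.37  0.82  0.2 ]
```

View pics/k_wrist.png

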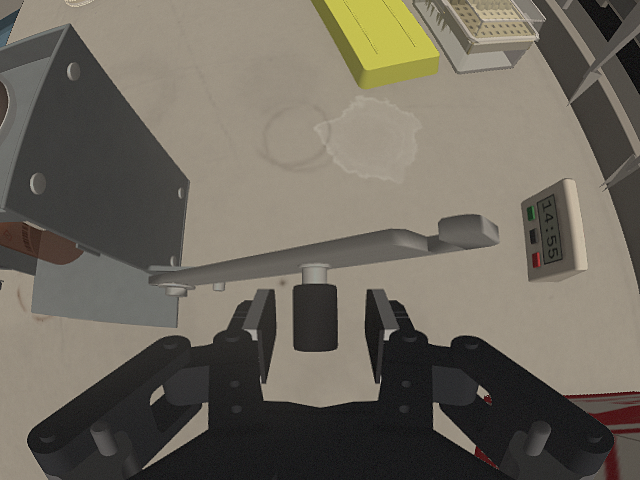

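```bash
python3 -m creep '[{"rx":0,"ry":0,"rz":0,"tx":0,"ty":-1,"tz":1,"hand":1},{"rx":0,"ry":0,"rz":0,"tx":0,"ty":-1,"tz":1,"hand":1},{"rx":0,"ry":0,"rz":0,"tx":0,"ty":-1,"tz":1,"hand":1},{"rx":0,"ry":0,"rz":0,"tx":0,"ty":-1,"tz":1,"hand":1}]' 30
python3 - <<'E'
from h import *
where();np.save('T7.npy',tool()); f=viewer.grab_frame("wrist"); cv2.imwrite("pics/l_wrist.png",f["pixels"])
E
```

```text
clock: 9.65
position: [0.6723, -0.0253, 0.1219]
tool_rot: [3.14, -0.522, 1.353]
force: [1.9, -2.8, 6.4]
grip_width: 0.017
clk 9.65 tcp rack [ -66.  -188.9  121.9] axisz rack [ 0.498 -0.001 -0.867] y [-0.    -1.     0.001] F rack [-2.3 -2.4  6.4] w 17.0 q [ 0.43  0.78 -0.37  1.59 -0.37  0.81  0.2 ]
```

View pics/l_wrist.png

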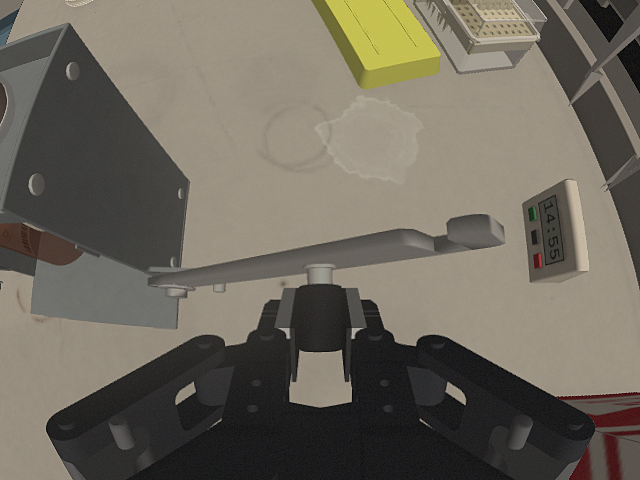

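```bash
cat >> h.py <<'E'
def knob(off=(-5,0,13.6)):
    T=tool(); return w2r(T[:3,3])+np.array(off)
def arc(angs,Rs,dxs,k0=None):
    k0=knob() if k0 is None else np.array(k0)
    Rw=tool()[:3,:3]; B=Rw.T@rackT()[:3,:3]
    for a,R,dx in zip(angs,Rs,dxs):
        t=np.radians(a); d=np.array([dx,-97+R*np.cos(t)-k0[1],50+R*np.sin(t)-k0[2]]); v=B@d
        print(a,"tx %.1f ty %.1f tz %.1f"%tuple(v))
def pol():
    k=knob(); d=k[1:]-[-97,50]; print("knob",k.round(1),"R",np.hypot(*d).round(1),"ang",np.degrees(np.arctan2(d[1],d[0])).round(1))
E
python3 - <<'E'
from h import *
pol(); arc([134,130,125,119,113,107,101,95],[126,127,128,129,130,131,131,131],[0,0,1,1,2,2,3,3])
E
```

```text
knob [ -70.9 -188.9  135.5] R 125.5 ang 137.1
134 tx 2.6 ty -4.4 tz -4.5
130 tx 5.9 ty -10.2 tz -10.3
125 tx 10.5 ty -18.4 tz -16.3
119 tx 14.5 ty -29.3 tz -23.3
113 tx 18.8 ty -41.0 tz -28.7
107 tx 21.6 ty -53.5 tz -33.6
101 tx 24.1 ty -66.8 tz -36.0
95 tx 25.1 ty -80.4 tz -37.7
```

```bash
python3 -m creep '[{"rx":0,"ry":0,"rz":0,"tx":2.6,"ty":-4.4,"tz":-4.5,"hand":1},{"rx":0,"ry":0,"rz":0,"tx":5.9,"ty":-10.2,"tz":-10.3,"hand":1},{"rx":0,"ry":0,"rz":0,"tx":10.5,"ty":-18.4,"tz":-16.3,"hand":1},{"rx":0,"ry":0,"rz":0,"tx":10.5,"ty":-18.4,"tz":-16.3,"hand":1}]' 30
python3 - <<'E'
from h import *
where();pol();np.save('T8.npy',tool()); f=viewer.grab_frame("wrist"); cv2.imwrite("pics/m_wrist.png",f["pixels"])
arc([119,113,107,101,95,89,83,77],[129,130,131,131,131,131,131,131],[0,1,1,2,2,2,2,2])
E
```

```text
clock: 10.1
position: [0.6533, -0.0195, 0.1416]
tool_rot: [3.141, -0.522, 1.354]
force: [2.1, -1.0, 0.1]
grip_width: 0.0166
clk 10.1 tcp rack [ -64.4 -169.1  141.6] axisz rack [ 0.498  0.    -0.867] y [ 0.001 -1.     0.   ] F rack [-0.5 -2.3  0.1] w 16.6 q [ 0.44  0.73 -0.38  1.64 -0.38  0.81  0.2 ]
knob [ -69.4 -169.1  155.2] R 127.5 ang 124.4
119 tx 4.0 ty -9.9 tz -7.0
113 tx 8.3 ty -21.7 tz -12.4
107 tx 11.1 ty -34.2 tz -17.3
101 tx 13.6 ty -47.5 tz -19.7
95 tx 14.6 ty -61.0 tz -21.3
89 tx 14.9 ty -74.7 tz -21.7
83 tx 14.4 ty -88.4 tz -20.9
77 tx 13.2 ty -101.9 tz -18.8
```

View pics/m_wrist.png

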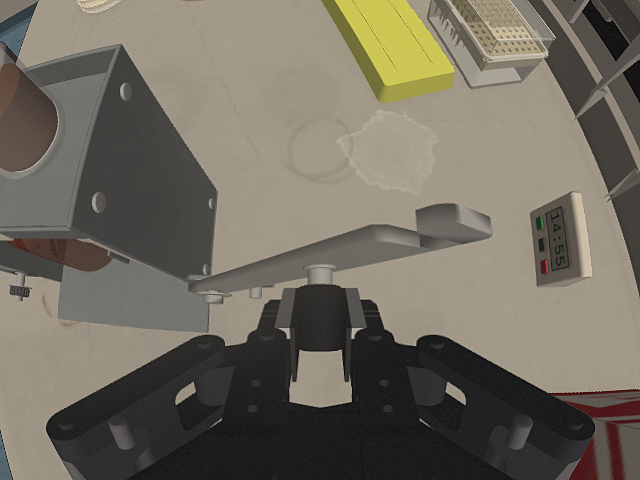

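```bash
python3 -m creep '[{"rx":0,"ry":0,"rz":0,"tx":4,"ty":-9.9,"tz":-7,"hand":1},{"rx":0,"ry":0,"rz":0,"tx":8.3,"ty":-21.7,"tz":-12.4,"hand":1},{"rx":0,"ry":0,"rz":0,"tx":11.1,"ty":-34.2,"tz":-17.3,"hand":1},{"rx":0,"ry":0,"rz":0,"tx":13.6,"ty":-47.5,"tz":-19.7,"hand":1},{"rx":0,"ry":0,"rz":0,"tx":14.6,"ty":-61,"tz":-21.3,"hand":1},{"rx":0,"ry":0,"rz":0,"tx":14.9,"ty":-74.7,"tz":-21.7,"hand":1},{"rx":0,"ry":0,"rz":0,"tx":14.4,"ty":-88.4,"tz":-20.9,"hand":1},{"rx":0,"ry":0,"rz":0,"tx":14.4,"ty":-88.4,"tz":-20.9,"hand":1}]' 30
python3 - <<'E'
from h import *
where();pol();np.save('T9.npy',tool()); f=viewer.grab_frame("wrist"); cv2.imwrite("pics/n_wrist.png",f["pixels"])
arc([77,71,65,59,53,47,41,35],[131]*8,[0]*8)
E
```

```text
clock: 10.95
position: [0.5736, -0.0015, 0.1677]
tool_rot: [3.126, -0.52, 1.351]
force: [41.4, -6.2, -13.5]
grip_width: 0.0168
clk 10.95 tcp rack [-64.1 -87.4 167.7] axisz rack [ 0.497 -0.015 -0.868] y [-0.008 -1.     0.013] F rack [  2.9 -41.8 -13.5] w 16.8 q [ 0.49  0.58 -0.43  1.86 -0.44  0.73  0.24]
knob [-69.1 -87.4 181.3] R 131.6 ang 85.8
77 tx -1.8 ty -20.0 tz 2.8
71 tx -3.7 ty -33.2 tz 5.9
65 tx -6.2 ty -46.0 tz 10.2
59 tx -9.5 ty -58.2 tz 15.6
53 tx -13.3 ty -69.6 tz 22.1
47 tx -17.7 ty -80.3 tz 29.6
41 tx -22.6 ty -89.9 tz 38.0
35 tx -27.9 ty -98.5 tz 47.2
```

View pics/n_wrist.png

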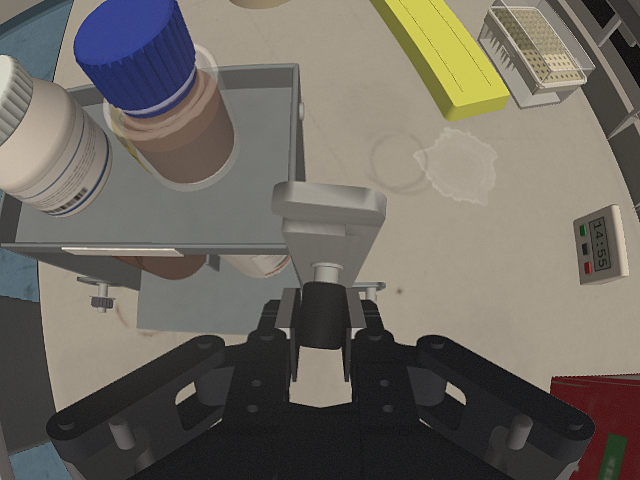

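```bash
python3 - <<'E'
from h import *
c=cv2.imread("pics/n_wrist.png"); cv2.imwrite("pics/n2.png",cv2.resize(c[170:350,220:420],None,fx=3.3,fy=3.3,interpolation=cv2.INTER_CUBIC))
T=np.load('T9.npy'); f=viewer.grab_frame("wrist")
print(proj(f,[r2w(p) for p in ((-40,-80,186),(-40,80,186),(-40,-80,172),(-40,80,172),(-69,-87,181))],T).round(0))
s=viewer.grab_frame("scene")["pixels"]; cv2.imwrite("pics/n_scene.png",cv2.resize(s[150:350,230:450],None,fx=3,fy=3))
E
```

```text
[[299. 243.]
 [ -3. 245.]
 [301. 251.]
 [ 13. 251.]
 [318. 319.]]
```

View pics/n2.png

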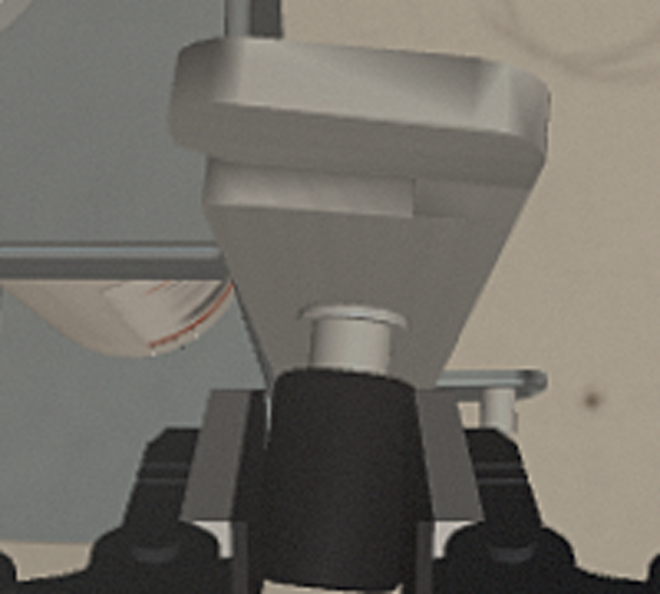

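View pics/n_scene.png

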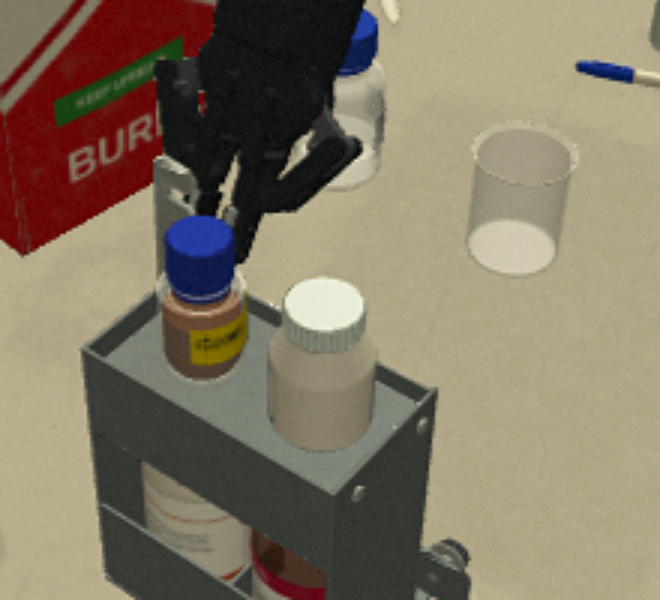

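```bash
python3 -m creep '[{"rx":0,"ry":0,"rz":0,"tx":0,"ty":10,"tz":0,"hand":1},{"rx":0,"ry":0,"rz":0,"tx":-2.5,"ty":22,"tz":-2,"hand":1},{"rx":0,"ry":0,"rz":0,"tx":-5,"ty":22,"tz":-3.5,"hand":1},{"rx":0,"ry":0,"rz":0,"tx":-5,"ty":22,"tz":-3.5,"hand":1}]' 30
python3 - <<'E'
from h import *
where();pol();np.save('T10.npy',tool()); f=viewer.grab_frame("wrist"); c=f["pixels"];cv2.imwrite("pics/o.png",cv2.resize(c[170:350,220:420],None,fx=3.3,fy=3.3,interpolation=cv2.INTER_CUBIC))
arc([88,83,77,71,65,59,53,47],[131]*8,[0]*8)
E
```

```text
clock: 11.5
position: [0.5873, -0.009, 0.1662]
tool_rot: [-3.14, -0.522, 1.352]
force: [0.6, 1.8, -0.5]
grip_width: 0.0167
clk 11.5 tcp rack [ -68.5 -102.3  166.2] axisz rack [ 0.499  0.002 -0.867] y [ 0.001 -1.    -0.001] F rack [ 1.9 -0.2 -0.5] w 16.7 q [ 0.49  0.61 -0.42  1.8  -0.42  0.77  0.23]
knob [ -73.5 -102.3  179.8] R 129.9 ang 92.4
88 tx 0.5 ty -9.9 tz -0.9
83 tx 0.1 ty -21.3 tz -0.1
77 tx -1.1 ty -34.8 tz 2.0
71 tx -3.0 ty -48.0 tz 5.3
65 tx -5.6 ty -60.7 tz 9.8
59 tx -8.8 ty -72.8 tz 15.4
53 tx -12.6 ty -84.2 tz 22.0
47 tx -17.0 ty -94.7 tz 29.7
```

View pics/o.png

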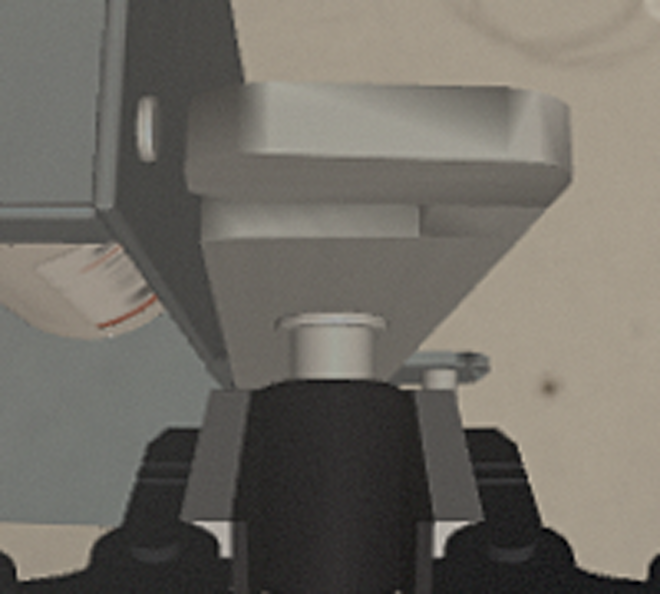

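```bash
python3 -m creep '[{"rx":0,"ry":0,"rz":0,"tx":-0.5,"ty":-8,"tz":-1,"hand":1},{"rx":0,"ry":0,"rz":0,"tx":-0.5,"ty":-14,"tz":-1,"hand":1},{"rx":0,"ry":0,"rz":0,"tx":-0.5,"ty":-19,"tz":-0.5,"hand":1},{"rx":0,"ry":0,"rz":0,"tx":-0.5,"ty":-19,"tz":-0.5,"hand":1}]' 30
python3 - <<'E'
from h import *
where();pol();np.save('T10.npy',tool()); f=viewer.grab_frame("wrist"); c=f["pixels"];cv2.imwrite("pics/p.png",cv2.resize(c[170:350,220:420],None,fx=3.3,fy=3.3,interpolation=cv2.INTER_CUBIC))
E
```

```text
clock: 11.95
position: [0.5688, -0.0059, 0.1667]
tool_rot: [-3.141, -0.522, 1.353]
force: [1.3, 1.7, -1.2]
grip_width: 0.0168
clk 11.95 tcp rack [-69.4 -83.6 166.7] axisz rack [ 0.498  0.001 -0.867] y [ 0.001 -1.    -0.   ] F rack [ 1.9 -0.9 -1.2] w 16.8 q [ 0.5   0.59 -0.43  1.85 -0.43  0.75  0.24]
knob [-74.4 -83.6 180.3] R 131.0 ang 84.1
```

View pics/p.png

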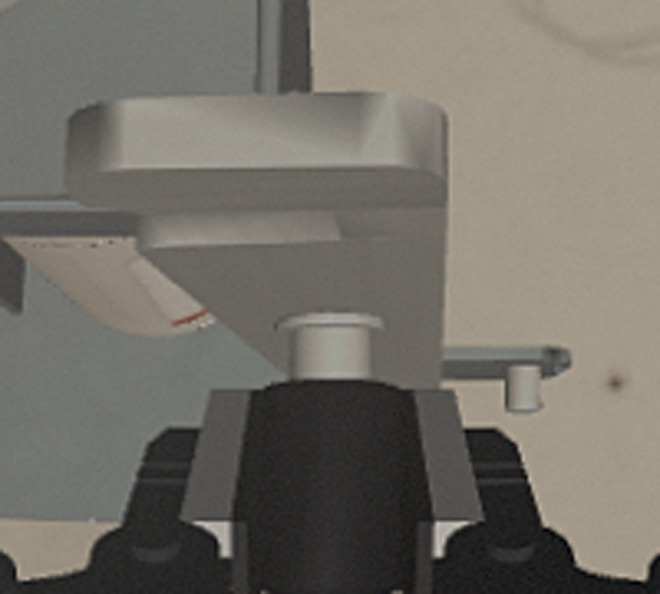

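```bash
python3 - <<'E'
from h import *
arc([79,74,68,62,56,50,44,38],[131]*8,[0]*8)
E
```

```text
79 tx -0.9 ty -12.0 tz 1.5
74 tx -2.2 ty -23.1 tz 3.8
68 tx -4.4 ty -36.0 tz 7.7
62 tx -7.3 ty -48.5 tz 12.8
56 tx -10.8 ty -60.2 tz 18.9
50 tx -14.9 ty -71.2 tz 26.0
44 tx -19.6 ty -81.2 tz 34.2
38 tx -24.7 ty -90.2 tz 43.1
```

```bash
python3 -m creep '[{"rx":0,"ry":0,"rz":0,"tx":-0.9,"ty":-12,"tz":1.5,"hand":1},{"rx":0,"ry":0,"rz":0,"tx":-2.2,"ty":-23,"tz":3.8,"hand":1},{"rx":0,"ry":0,"rz":0,"tx":-4.4,"ty":-36,"tz":7.7,"hand":1},{"rx":0,"ry":0,"rz":0,"tx":-7.3,"ty":-48.5,"tz":12.8,"hand":1},{"rx":0,"ry":0,"rz":0,"tx":-10.8,"ty":-60.2,"tz":18.9,"hand":1},{"rx":0,"ry":0,"rz":0,"tx":-14.9,"ty":-71.2,"tz":26,"hand":1},{"rx":0,"ry":0,"rz":0,"tx":-19.6,"ty":-81.2,"tz":34.2,"hand":1},{"rx":0,"ry":0,"rz":0,"tx":-19.6,"ty":-81.2,"tz":34.2,"hand":1}]' 30
python3 - <<'E'
from h import *
where();pol();np.save('T11.npy',tool()); f=viewer.grab_frame("wrist"); c=f["pixels"];cv2.imwrite("pics/q.png",c)
arc([38,32,27,22,19],[131,132,133,134,134],[0]*8)
E
```

```text
clock: 12.8
position: [0.4884, 0.0119, 0.1264]
tool_rot: [-3.138, -0.522, 1.352]
force: [-1.9, -1.2, 2.0]
grip_width: 0.0168
clk 12.8 tcp rack [-69.6  -1.3 126.4] axisz rack [ 0.498  0.003 -0.867] y [ 0.001 -1.    -0.003] F rack [-1.6  1.6  2. ] w 16.8 q [ 0.57  0.57 -0.5   2.08 -0.5   0.57  0.35]
knob [-74.6  -1.3 140. ] R 131.4 ang 43.2
38 tx -5.0 ty -8.4 tz 8.6
32 tx -10.3 ty -17.1 tz 17.9
27 tx -15.1 ty -23.6 tz 26.2
22 tx -20.1 ty -29.3 tz 35.1
19 tx -23.4 ty -31.8 tz 40.8
```

View pics/q.png

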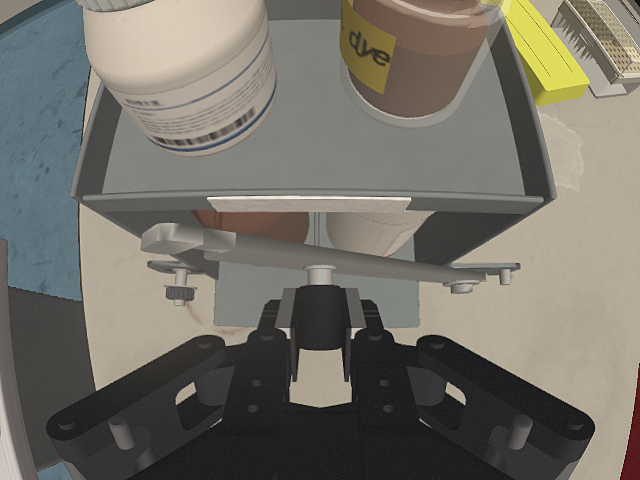

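```bash
python3 -m creep '[{"rx":0,"ry":0,"rz":0,"tx":-5,"ty":-8.4,"tz":8.6,"hand":1},{"rx":0,"ry":0,"rz":0,"tx":-10.3,"ty":-17.1,"tz":17.9,"hand":1},{"rx":0,"ry":0,"rz":0,"tx":-15.1,"ty":-23.6,"tz":26.2,"hand":1},{"rx":0,"ry":0,"rz":0,"tx":-20.1,"ty":-29.3,"tz":35.1,"hand":1},{"rx":0,"ry":0,"rz":0,"tx":-23.4,"ty":-31.8,"tz":40.8,"hand":1},{"rx":0,"ry":0,"rz":0,"tx":-23.4,"ty":-31.8,"tz":40.8,"hand":1}]' 30
python3 - <<'E'
from h import *
where();pol();np.save('T12.npy',tool()); f=viewer.grab_frame("wrist"); c=f["pixels"];cv2.imwrite("pics/r.png",c)
arc([16,14,13],[134,134,134],[0]*8)
E
```

```text
clock: 13.45
position: [0.4592, 0.0187, 0.0799]
tool_rot: [-3.141, -0.522, 1.352]
force: [0.6, 0.2, 0.1]
grip_width: 0.0166
clk 13.45 tcp rack [-69.2  28.7  79.9] axisz rack [ 0.499  0.001 -0.867] y [ 0.001 -1.    -0.001] F rack [ 0.4 -0.5  0.1] w 16.6 q [ 0.61  0.64 -0.54  2.17 -0.52  0.42  0.43]
knob [-74.2  28.7  93.5] R 133.0 ang 19.1
16 tx -3.5 ty -3.2 tz 6.0
14 tx -5.7 ty -4.4 tz 9.9
13 tx -6.8 ty -5.0 tz 11.9
```

View pics/r.png

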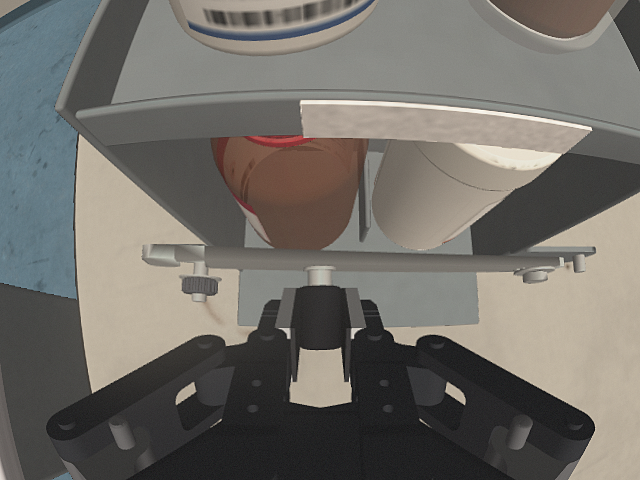

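```bash
python3 - <<'E'
from h import *
c=cv2.imread("pics/r.png"); cv2.imwrite("pics/r2.png",cv2.resize(c[220:320,120:300],None,fx=4.4,fy=4.4,interpolation=cv2.INTER_CUBIC))
T=np.load('T12.npy'); f=viewer.grab_frame("wrist")
for y in (88,91): print(y,proj(f,[r2w([x,y,50]) for x in (-40,-45.5,-51)],T).round(1).tolist())
for R in (133,): 
  t=np.radians(19.1)
  for dx in (0,-4,-7):
    print(dx,proj(f,[r2w([-43.5+dx,-97+(R+53)*np.cos(t),50+(R+53)*np.sin(t)])],T).round(1))
print([proj(f,r2w(p),T).round(0).tolist() for p in ((-40,80,186),(-40,-80,186),(-75,80,4),(-75,-80,4))])
E
```

```text
88 [[207.7, 255.4], [207.0, 265.6], [206.4, 275.8]]
91 [[202.4, 255.4], [201.8, 265.5], [201.1, 275.7]]
0 [[183.9 230.9]]
-4 [[183.  241.3]]
-7 [[182.3 249.2]]
[[[65.0, 116.0]], [[708.0, 150.0]], [[238.0, 324.0]], [[482.0, 320.0]]]
```

View pics/r2.png

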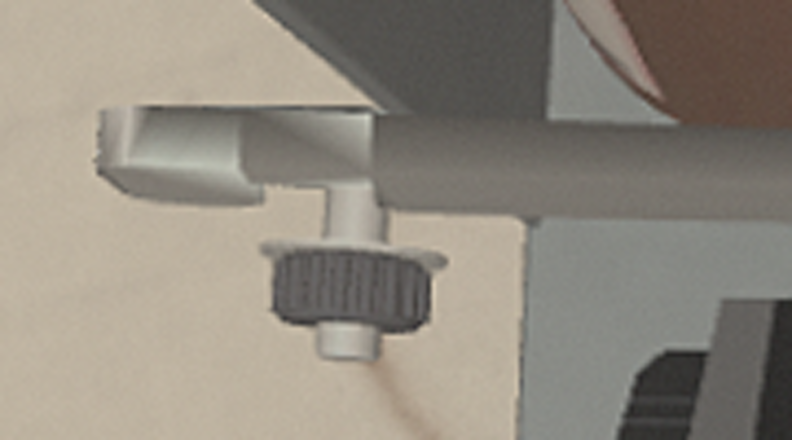

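```bash
python3 - <<'E'
from h import *
T=np.load('T12.npy'); f=viewer.grab_frame("wrist")
t=np.radians(19.1)
for R in (130,133):
  for dx in (0,-3,-6):
    pts=[r2w([-46+dx,-97+(R+53+s)*np.cos(t)+14*np.sin(t),50+(R+53+s)*np.sin(t)-14*np.cos(t)]) for s in (-8.5,0,8.5)]
    print(R,dx,proj(f,pts,T).round(1).tolist(), "crop", ((proj(f,pts,T)-[120,220])*4.4).round(0).tolist())
E
```

```text
130 0 [[211.7, 247.8], [191.3, 246.2], [171.1, 244.6]] crop [[403.0, 122.0], [314.0, 115.0], [225.0, 108.0]]
130 -3 [[211.2, 254.9], [190.8, 253.4], [170.4, 251.8]] crop [[401.0, 154.0], [311.0, 147.0], [222.0, 140.0]]
130 -6 [[210.8, 262.1], [190.3, 260.6], [169.8, 259.0]] crop [[399.0, 185.0], [309.0, 179.0], [219.0, 172.0]]
133 0 [[204.5, 247.2], [184.2, 245.6], [163.9, 244.0]] crop [[372.0, 120.0], [282.0, 113.0], [193.0, 105.0]]
133 -3 [[204.0, 254.4], [183.6, 252.8], [163.2, 251.2]] crop [[370.0, 151.0], [280.0, 144.0], [190.0, 137.0]]
133 -6 [[203.5, 261.6], [183.0, 260.1], [162.6, 258.4]] crop [[368.0, 183.0], [277.0, 176.0], [187.0, 169.0]]
```

```bash
python3 - <<'E'
from h import *
arc([17,15,13,11.5,11.5],[135,136,137,138,138],[1,2.5,4,5,5])
E
```

```text
17 tx -1.5 ty -3.6 tz 4.5
15 tx -2.3 ty -5.9 tz 9.0
13 tx -3.2 ty -8.0 tz 13.5
11.5 tx -3.9 ty -9.7 tz 16.9
11.5 tx -3.9 ty -9.7 tz 16.9
```

```bash
python3 -m creep '[{"rx":0,"ry":0,"rz":0,"tx":-1.5,"ty":-3.6,"tz":4.5,"hand":1},{"rx":0,"ry":0,"rz":0,"tx":-2.3,"ty":-5.9,"tz":9,"hand":1},{"rx":0,"ry":0,"rz":0,"tx":-3.2,"ty":-8,"tz":13.5,"hand":1},{"rx":0,"ry":0,"rz":0,"tx":-3.9,"ty":-9.7,"tz":16.9,"hand":1},{"rx":0,"ry":0,"rz":0,"tx":-3.9,"ty":-9.7,"tz":16.9,"hand":1}]' 30
python3 - <<'E'
from h import *
where();pol();np.save('T13.npy',tool()); f=viewer.grab_frame("wrist"); c=f["pixels"];cv2.imwrite("pics/s.png",c)
cv2.imwrite("pics/s2.png",cv2.resize(c[220:340,120:300],None,fx=4.4,fy=4.4,interpolation=cv2.INTER_CUBIC))
E
```

```text
clock: 14.1
position: [0.4501, 0.0259, 0.063]
tool_rot: [-3.14, -0.522, 1.352]
force: [-0.4, -2.4, -1.0]
grip_width: 0.0163
clk 14.1 tcp rack [-64.2  39.1  63. ] axisz rack [ 0.499  0.002 -0.867] y [ 0.001 -1.    -0.002] F rack [-2.4 -0.2 -1. ] w 16.3 q [ 0.61  0.68 -0.56  2.2  -0.53  0.36  0.44]
knob [-69.2  39.1  76.6] R 138.7 ang 11.1
```

View pics/s2.png

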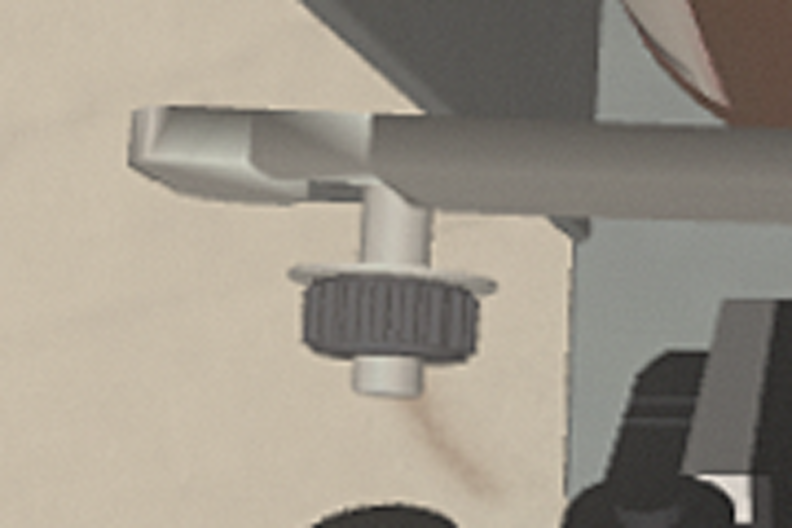

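```bash
python3 - <<'E'
from h import *
f=viewer.grab_frame("wrist")
for nm,th,obs in (("T12.npy",19.1,142),("T13.npy",11.1,149.5)):
  T=np.load(nm); t=np.radians(th)
  for R in (129,132,135,138):
    row=[]
    for zz in (-8,0,8,14):
      for x in (-41,-46):
        p=r2w([x-2,-97+(R+53+19)*np.cos(t)-zz*np.sin(t),50+(R+53+19)*np.sin(t)+zz*np.cos(t)]); row.append(proj(f,p,T)[0].round(0).tolist())
    print(nm,obs,R,row)
E
```

```text
T12.npy 142 129 [[148.0, 232.0], [146.0, 244.0], [145.0, 226.0], [144.0, 239.0], [143.0, 220.0], [141.0, 234.0], [141.0, 215.0], [139.0, 229.0]]
T12.npy 142 132 [[140.0, 231.0], [139.0, 244.0], [138.0, 226.0], [136.0, 239.0], [135.0, 220.0], [133.0, 233.0], [132.0, 214.0], [130.0, 229.0]]
T12.npy 142 135 [[133.0, 231.0], [132.0, 243.0], [130.0, 225.0], [128.0, 238.0], [127.0, 219.0], [125.0, 233.0], [124.0, 214.0], [122.0, 228.0]]
T12.npy 142 138 [[126.0, 230.0], [125.0, 242.0], [123.0, 224.0], [121.0, 237.0], [119.0, 218.0], [117.0, 232.0], [116.0, 213.0], [114.0, 227.0]]
T13.npy 149.5 129 [[166.0, 250.0], [165.0, 262.0], [162.0, 246.0], [161.0, 258.0], [157.0, 241.0], [156.0, 254.0], [154.0, 237.0], [152.0, 251.0]]
T13.npy 149.5 132 [[159.0, 250.0], [158.0, 262.0], [155.0, 246.0], [154.0, 258.0], [150.0, 241.0], [148.0, 254.0], [146.0, 237.0], [144.0, 250.0]]
T13.npy 149.5 135 [[152.0, 250.0], [151.0, 262.0], [148.0, 245.0], [146.0, 258.0], [142.0, 240.0], [141.0, 253.0], [138.0, 236.0], [137.0, 250.0]]
T13.npy 149.5 138 [[146.0, 249.0], [145.0, 261.0], [141.0, 245.0], [139.0, 257.0], [135.0, 240.0], [134.0, 253.0], [130.0, 236.0], [129.0, 249.0]]
```

View pics/s.png

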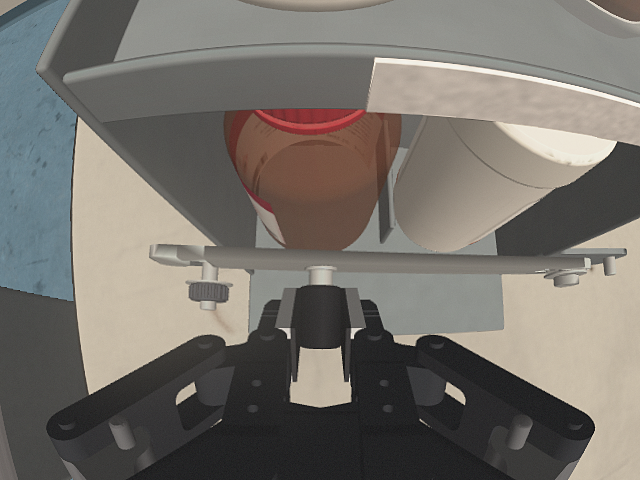

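```bash
cat > ov.py <<'E'
from h import *
def barpts():
    # own frame y,z outline with slot
    return np.array([[-205,-14],[-8.5,-14],[-5.5,-11],[-5.5,5],[5.5,5],[5.5,-11],[8.5,-14],[15,-14],[19,-10],[19,10],[15,14],[-205,14]],float)
def overlay(png,Tn,k,th,out,box,dx=0,lean=0):
    f=viewer.grab_frame("wrist"); T=np.load(Tn); c=cv2.imread(png); x0,y0,x1,y1=box; s=4.4
    im=cv2.resize(c[y0:y1,x0:x1],None,fx=s,fy=s,interpolation=cv2.INTER_CUBIC)
    t=np.radians(th); P=barpts()
    for xo,col in ((20.5+dx,(0,255,255)),(25.5+dx,(255,255,0))):
        q=[]
        for i in range(len(P)):
            a,b=P[i],P[(i+1)%len(P)]
            for u in np.linspace(0,1,20,endpoint=False):
                p=a+(b-a)*u; yy=p[0]+53; q.append(r2w([k[0]+xo+lean*yy,k[1]+yy*np.cos(t)-p[1]*np.sin(t),k[2]+yy*np.sin(t)+p[1]*np.cos(t)]))
        uv=(proj(f,np.array(q),T)-[x0,y0])*s
        cv2.polylines(im,[uv.round().astype(int)],True,col,1)
    cv2.imwrite(out,im)
E
python3 - <<'E'
from ov import *
overlay("pics/s.png","T13.npy",(-69.2,39.1,76.6),11.1,"pics/s3.png",(120,220,300,340))
E
```

```text
(no output)
```

View pics/s3.png

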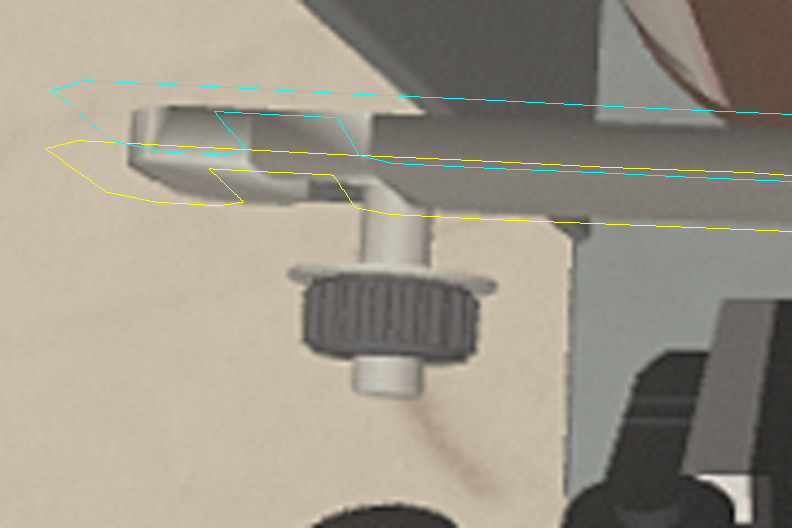

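```bash
python3 - <<'E'
from ov import *
b=(120,220,300,340)
for i,(k,th) in enumerate((((-69.2,39.1,70),5),((-69.2,37,72),8),((-69.2,39.1,64),6),((-69.2,36,76.6),6))):
    overlay("pics/s.png","T13.npy",k,th,f"pics/t{i}.png",b)
ims=[cv2.resize(cv2.imread(f"pics/t{i}.png"),None,fx=.5,fy=.5) for i in range(4)]
cv2.imwrite("pics/t.png",np.vstack([np.hstack(ims[:2]),np.hstack(ims[2:])]))
E
```

```text
(no output)
```

View pics/t.png

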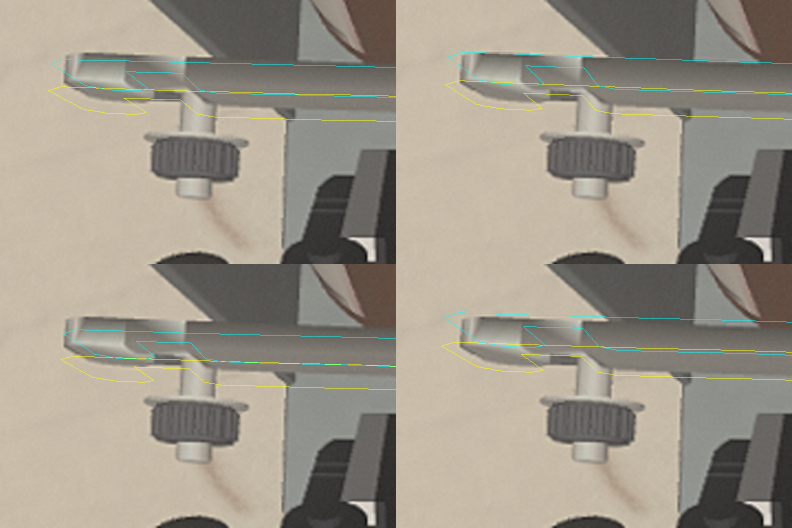

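```bash
python3 - <<'E'
from ov import *
from scipy.optimize import least_squares
f=viewer.grab_frame("wrist"); T=np.load("T13.npy")
C=lambda u,v:np.array([120+u/4.4,220+v/4.4])
def P(q,own):
    kx,ky,kz,th,ln=q; x,y,z=own; yy=y+53; t=np.radians(th)
    return r2w([kx+23.5+x+ln*yy, ky+yy*np.cos(t)-z*np.sin(t), kz+yy*np.sin(t)+z*np.cos(t)])
pr=lambda q,own:proj(f,P(q,own),T)[0]
def line(q,o1,o2,pt):
    a,b=pr(q,o1),pr(q,o2); n=np.array([-(b-a)[1],(b-a)[0]])/np.linalg.norm(b-a); return n@(C(*pt)-a)
def res(q,mode):
    r=[]
    for pt in ((200,106),(340,112)): r.append(line(q,(2.5,0,14),(2.5,10,14),pt))
    for pt in ((600,125),(780,130)): r.append(line(q,(2.5,-60,14),(2.5,-30,14),pt))
    for pt in ((450,209),(600,215),(780,220)): r.append(line(q,(-2.5,-60,-14),(-2.5,-20,-14),pt))
    r+=list(.5*(pr(q,(-2.5,8.5,-14))-C(305,203))); 
    r+=list(.5*(pr(q,(-2.5,-8.5,-14))-C(412,207)))
    r.append(.5*(min(pr(q,(-2.5,19,z))[0] for z in (-9,0,9))-C(130,0)[0]))
    r+=[(q[4])/.02, ]
    if mode: r+=[(q[1]-39.1)/1.5]
    return np.array(r)
for mode in (0,1):
    r=least_squares(res,[-69,39,72,8,0],args=(mode,)); print(r.x.round(2),r.fun.round(1),"slot y",r.x[1]+53*np.cos(np.radians(r.x[3])))
# bolt here
print("bolt cols", [ (y,proj(f,r2w([-51,y,50]),T)[0].round(1)) for y in (88,91,94)], C(394,275))
E
```

```text
[-6.316e+01  4.975e+01  4.450e+01  7.400e-01  3.000e-02] [ 0.5  0.3 -0.6 -0.4  0.  -0.1  0.3 -1.8 -0.2  0.8  0.1  0.9  1.4] slot y 102.74991198336312
[-65.24  42.63  53.63   7.22   0.  ] [-0.3 -0.5 -1.3 -1.   1.2  0.9  1.  -2.   0.4  2.4  0.7  1.   0.2  2.4] slot y 95.208351501831
bolt cols [(88, array([216.2, 281.1])), (91, array([210.3, 281. ])), (94, array([204.4, 280.8]))] [209.54545455 282.5       ]
```

```bash
cat > fit.py <<'E'
from ov import *
from scipy.optimize import least_squares
def P(q,own):
    kx,ky,kz,th,ln,ro=q; x,y,z=own; t=np.radians(th); r=np.radians(ro)
    # roll about own y through the knob, then lean, then swing
    xx=x+23.5; x2=xx*np.cos(r)-z*np.sin(r); z2=xx*np.sin(r)+z*np.cos(r); yy=y+53
    return r2w([kx+x2+ln*yy, ky+yy*np.cos(t)-z2*np.sin(t), kz+yy*np.sin(t)+z2*np.cos(t)])
E
python3 - <<'E'
from fit import *
f=viewer.grab_frame("wrist"); T=np.load("T13.npy")
C=lambda u,v:np.array([120+u/4.4,220+v/4.4])
pr=lambda q,own:proj(f,P(q,own),T)[0]
def line(q,o1,o2,pt):
    a,b=pr(q,o1),pr(q,o2); n=np.array([-(b-a)[1],(b-a)[0]])/np.linalg.norm(b-a); return n@(C(*pt)-a)
def res(q,w):
    r=[]
    for pt in ((200,106),(340,112)): r.append(line(q,(2.5,0,14),(2.5,10,14),pt))
    for pt in ((600,125),(780,130)): r.append(line(q,(2.5,-60,14),(2.5,-30,14),pt))
    for pt in ((450,209),(600,215),(780,220)): r.append(line(q,(-2.5,-60,-14),(-2.5,-20,-14),pt))
    if w: 
        r+=list(.5*(pr(q,(-2.5,8.5,-14))-C(305,203))); r+=list(.5*(pr(q,(-2.5,-8.5,-14))-C(412,207)))
    r.append(.5*(min(pr(q,(-2.5,19,z))[0] for z in (-9,0,9))-C(130,0)[0]))
    r+=[q[4]/.02,(q[1]-39.1)/1.5,(q[2]-76.6)/2,(q[3]-11)/3]
    return np.array(r)
for w in (0,1):
    r=least_squares(res,[-69,39,76,11,0,0],args=(w,)); print(r.x.round(2),r.fun.round(1),"slot y",r.x[1]+53*np.cos(np.radians(r.x[3])))
E
```

```text
[-6.956e+01  3.499e+01  7.267e+01  6.750e+00  1.000e-02  4.390e+00] [ 0.1  0.1 -0.4 -0.1  0.1 -0.1  0.2 -1.6  0.5 -2.7 -2.  -1.4] slot y 87.62364588716902
[-6.926e+01  3.678e+01  7.162e+01  5.200e+00  2.000e-02  4.000e+00] [ 0.2  0.1 -0.5 -0.2  0.2 -0.   0.3 -2.4 -0.2  3.7  0.2 -2.4  0.8 -1.5
 -2.5 -1.9] slot y 89.5626215143661
```

```bash
python3 - <<'E'
from h import *
for n,(x,y) in (("scene",(330,280)),("side",(360,260))):
    f=viewer.grab_frame(n); cv2.imwrite(f"pics/u_{n}.png",cv2.resize(f["pixels"][y:y+100,x:x+100],None,fx=6,fy=6,interpolation=cv2.INTER_CUBIC))
    print(n,[proj(f,r2w(p)).round(1).tolist()[0] for p in ((-40,92,104),(-45,91,50),(-51,91,50))])
E
python3 -c "
import cv2,numpy as np
a=cv2.imread('pics/u_scene.png');b=cv2.imread('pics/u_side.png');cv2.imwrite('pics/u.png',cv2.resize(np.hstack([a,b]),(800,400)))"
```

```text
scene [[378.2, 320.2], [376.7, 339.2], [378.6, 336.9]]
side [[396.0, 293.9], [395.0, 318.0], [396.1, 316.6]]
```

View pics/u.png

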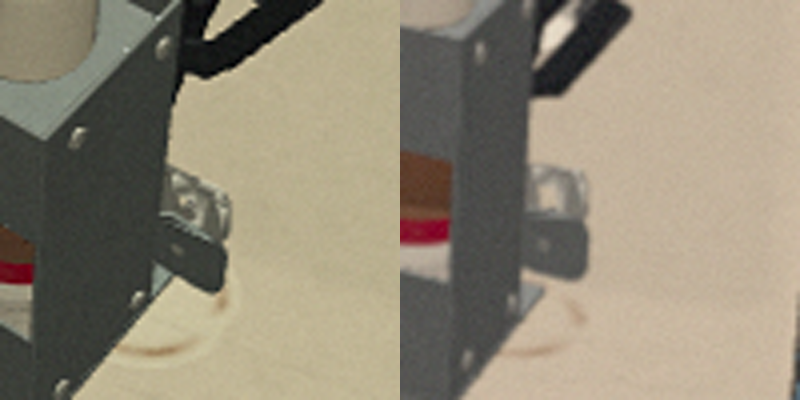

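```bash
python3 - <<'E'
from h import *
f=viewer.grab_frame("side"); p=f["pixels"]
cv2.imwrite("pics/v.png",cv2.resize(p[290:340,375:415],None,fx=12,fy=12,interpolation=cv2.INTER_CUBIC))
def pl(f,uv,x):
    o,v=ray(f,uv); xr=rackT()[:3,0]; s=((r2w([x,0,0])-o)@xr)/(v@xr); return w2r(o+v*s).round(1)
print("slot",pl(f,(397.7,308),-44),"bolt",pl(f,(395.7,320.7),-37))
print(proj(f,[r2w(q) for q in ((-40,80,186),(-40,80,4),(-75,80,4),(49,80,0))]).round(1))
E
```

```text
slot [-44.   95.6  73.2] bolt [-37.   95.4  49.3]
[[392.  252.5]
 [387.6 338.6]
 [394.  330.3]
 [369.6 363.5]]
```

View pics/v.png

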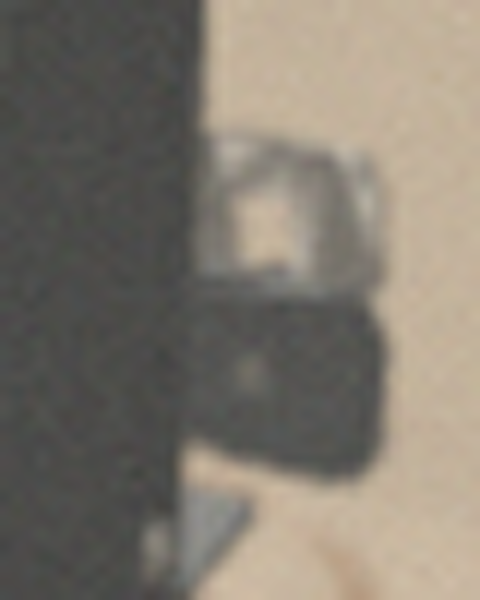

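```bash
python3 - <<'E'
from h import *
f=viewer.grab_frame("wrist"); T=np.load("T13.npy")
for p in ((-75,80,4),(-75,-80,4),(-40,80,186),(-40,-80,186),(-40,80,172),(-51,91,50),(-56,-97,50),(-69.2,39.1,76.6)): print(p,proj(f,r2w(p),T)[0].round(1))
for d in (76.6,70,64): print(d,[proj(f,r2w((x,39.1+s,d)),T)[0].round(1).tolist() for x in (-82,-56) for s in (-9,9)])
c=cv2.imread("pics/s.png"); cv2.imwrite("pics/s4.png",cv2.resize(c[225:365,230:420],None,fx=4.2,fy=4.2,interpolation=cv2.INTER_CUBIC))
E
```

```text
(-75, 80, 4) [249.2 332.5]
(-75, -80, 4) [507.2 326. ]
(-40, 80, 186) [49.3 80.4]
(-40, -80, 186) [768.  148.1]
(-40, 80, 172) [ 90.8 123.8]
(-51, 91, 50) [210.3 281. ]
(-56, -97, 50) [568.2 285.2]
(-69.2, 39.1, 76.6) [318.2 319.2]
76.6 [[341.5, 351.9], [294.8, 351.8], [341.2, 285.6], [295.3, 285.5]]
70 [[340.6, 351.1], [295.9, 351.0], [340.3, 287.6], [296.4, 287.6]]
64 [[339.8, 350.4], [296.8, 350.3], [339.5, 289.3], [297.3, 289.3]]
```

View pics/s4.png

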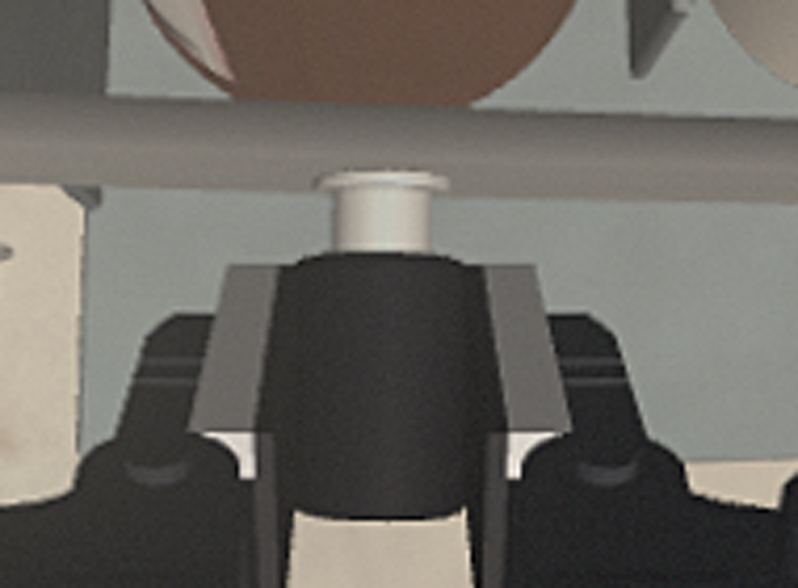

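```bash
python3 -m creep '[{"rx":0,"ry":0,"rz":0,"tx":-1,"ty":0,"tz":1.7,"hand":1},{"rx":0,"ry":0,"rz":0,"tx":-2,"ty":0,"tz":3.5,"hand":1},{"rx":0,"ry":0,"rz":0,"tx":-3,"ty":0,"tz":5.2,"hand":1},{"rx":0,"ry":0,"rz":0,"tx":-4,"ty":0,"tz":7,"hand":1},{"rx":0,"ry":0,"rz":0,"tx":-4,"ty":0,"tz":7,"hand":1}]' 30
python3 - <<'E'
from h import *
where();pol();np.save('T14.npy',tool()); f=viewer.grab_frame("wrist"); c=f["pixels"];cv2.imwrite("pics/w.png",c)
a=cv2.resize(c[220:340,120:300],(600,400),interpolation=cv2.INTER_CUBIC)
p=viewer.grab_frame("side")["pixels"]; b=cv2.resize(p[295:335,380:410],(200,267),interpolation=cv2.INTER_CUBIC)
o=np.zeros((400,800,3),np.uint8); o[:,:600]=a; o[:267,600:]=b; cv2.imwrite("pics/w2.png",o)
E
```

```text
clock: 15.25
position: [0.4509, 0.0256, 0.0553]
tool_rot: [-3.141, -0.522, 1.353]
force: [0.3, -2.2, -0.1]
grip_width: 0.0163
clk 15.25 tcp rack [-64.2  38.3  55.3] axisz rack [ 0.499  0.    -0.867] y [ 0. -1. -0.] F rack [-2.1 -0.7 -0.1] w 16.3 q [ 0.61  0.7  -0.56  2.2  -0.53  0.34  0.45]
knob [-69.2  38.3  68.9] R 136.6 ang 8.0
```

View pics/w2.png

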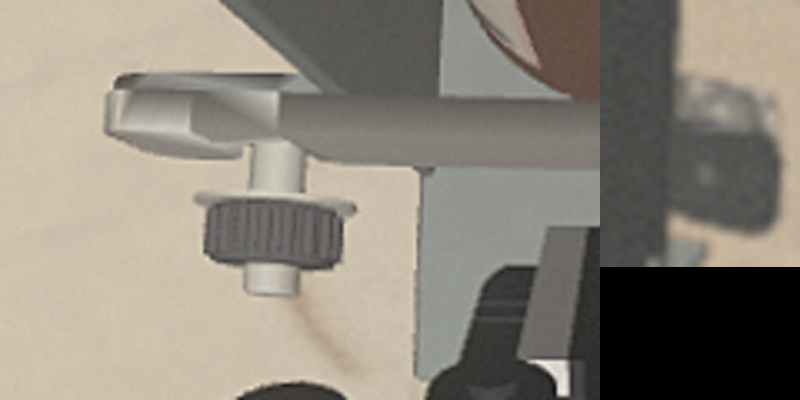

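```bash
python3 -m creep '[{"rx":0,"ry":0,"rz":0,"tx":-1,"ty":0,"tz":1.7,"hand":1},{"rx":0,"ry":0,"rz":0,"tx":-2,"ty":0,"tz":3.5,"hand":1},{"rx":0,"ry":0,"rz":0,"tx":-3,"ty":0,"tz":5.2,"hand":1},{"rx":0,"ry":0,"rz":0,"tx":-3,"ty":0,"tz":5.2,"hand":1}]' 30
python3 - <<'E'
from h import *
where();pol();np.save('T15.npy',tool()); f=viewer.grab_frame("wrist"); c=f["pixels"];cv2.imwrite("pics/x.png",c)
a=cv2.resize(c[220:340,120:300],(600,400),interpolation=cv2.INTER_CUBIC)
p=viewer.grab_frame("side")["pixels"]; b=cv2.resize(p[295:335,380:410],(200,267),interpolation=cv2.INTER_CUBIC)
o=np.zeros((400,800,3),np.uint8); o[:,:600]=a; o[:267,600:]=b; cv2.imwrite("pics/x2.png",o)
E
```

```text
clock: 15.75
position: [0.4509, 0.0256, 0.0493]
tool_rot: [-3.141, -0.522, 1.353]
force: [0.6, -0.4, -0.8]
grip_width: 0.0162
clk 15.75 tcp rack [-64.2  38.3  49.3] axisz rack [ 0.498  0.    -0.867] y [ 0. -1. -0.] F rack [-0.3 -0.7 -0.8] w 16.2 q [ 0.61  0.71 -0.56  2.2  -0.53  0.33  0.46]
knob [-69.2  38.3  62.9] R 136.0 ang 5.4
```

View pics/x2.png

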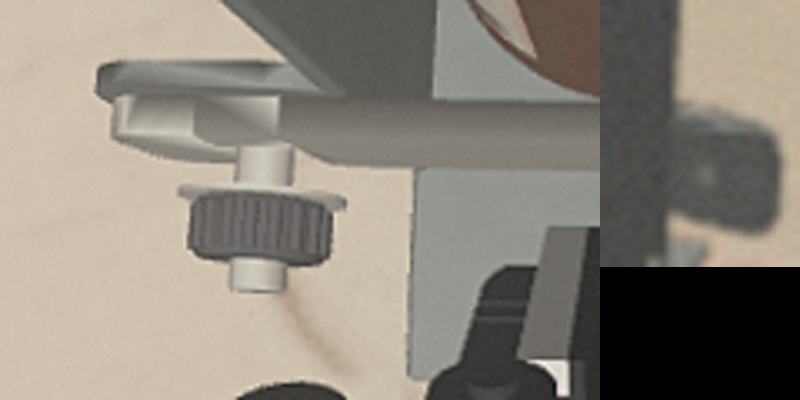

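```bash
python3 -m creep '[{"rx":0,"ry":0,"rz":0,"tx":0,"ty":-1,"tz":0,"hand":1},{"rx":0,"ry":0,"rz":0,"tx":-1,"ty":-1.5,"tz":1.7,"hand":1},{"rx":0,"ry":0,"rz":0,"tx":-2,"ty":-1.5,"tz":3.5,"hand":1},{"rx":0,"ry":0,"rz":0,"tx":-2,"ty":-1.5,"tz":3.5,"hand":1}]' 30
python3 - <<'E'
from h import *
where();pol();np.save('T15.npy',tool()); f=viewer.grab_frame("wrist"); c=f["pixels"];cv2.imwrite("pics/y.png",c)
a=cv2.resize(c[220:340,120:300],(600,400),interpolation=cv2.INTER_CUBIC)
p=viewer.grab_frame("side")["pixels"]; b=cv2.resize(p[295:335,380:410],(200,267),interpolation=cv2.INTER_CUBIC)
o=np.zeros((400,800,3),np.uint8); o[:,:600]=a; o[:267,600:]=b; cv2.imwrite("pics/y2.png",o)
E
```

```text
clock: 16.25
position: [0.4492, 0.0259, 0.0455]
tool_rot: [-3.141, -0.522, 1.352]
force: [-0.8, -5.2, 11.2]
grip_width: 0.0164
clk 16.25 tcp rack [-64.4  40.   45.5] axisz rack [ 0.499  0.001 -0.867] y [ 0. -1. -0.] F rack [-5.2 -0.4 11.2] w 16.4 q [ 0.61  0.72 -0.57  2.2  -0.53  0.32  0.46]
knob [-69.4  40.   59.1] R 137.3 ang 3.8
```

View pics/y2.png

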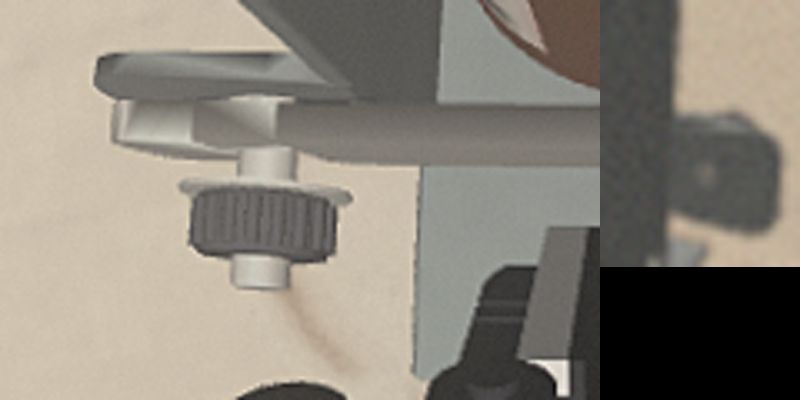

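```bash
python3 - <<'E'
from h import *
a=cv2.imread("pics/l_wrist.png")[225:365,255:385]; b=cv2.imread("pics/y.png")[225:365,255:385]
cv2.imwrite("pics/cmp.png",cv2.resize(np.hstack([a,b]),None,fx=3,fy=3,interpolation=cv2.INTER_CUBIC))
def pl(f,uv,x):
    o,v=ray(f,uv); xr=rackT()[:3,0]; s=((r2w([x,0,0])-o)@xr)/(v@xr); return w2r(o+v*s).round(1)
f=viewer.grab_frame("side"); p=f["pixels"]
cv2.imwrite("pics/v2.png",cv2.resize(p[290:340,375:415],None,fx=12,fy=12,interpolation=cv2.INTER_CUBIC))
for z in (63,67,73,77): print(z,((proj(f,[r2w((-41,y,z)) for y in (85,91,105)])-[375,290])*12).round(0).tolist())
print("bolt z50", ((proj(f,r2w((-37,91,50)))-[375,290])*12).round(0))
E
```

```text
63 [[200.0, 266.0], [235.0, 275.0], [319.0, 295.0]]
67 [[201.0, 244.0], [236.0, 252.0], [320.0, 272.0]]
73 [[203.0, 210.0], [238.0, 219.0], [322.0, 239.0]]
77 [[204.0, 188.0], [240.0, 196.0], [324.0, 216.0]]
bolt z50 [[222. 358.]]
```

View pics/cmp.png

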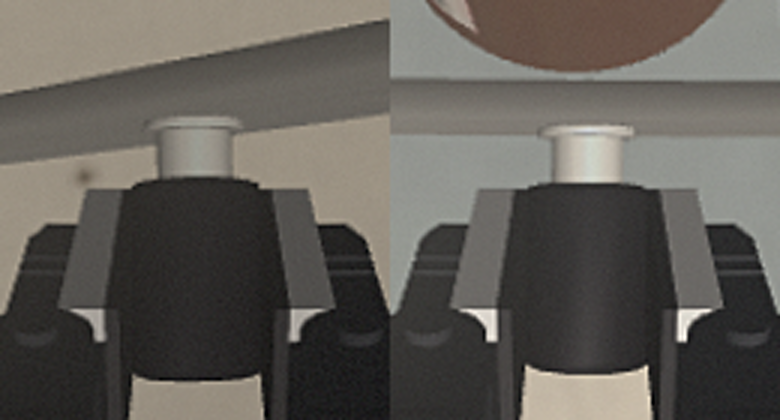

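View pics/v2.png

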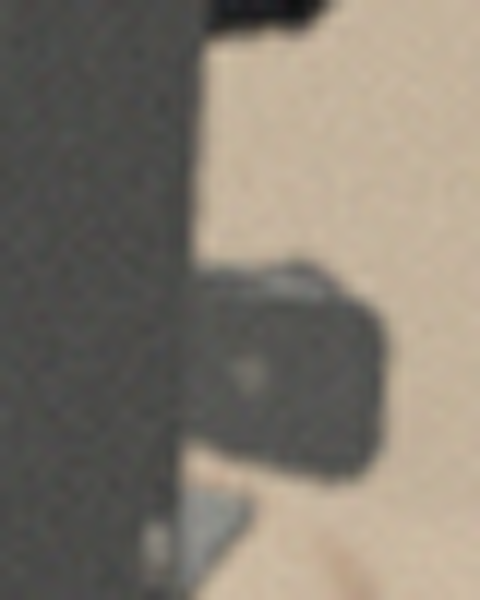

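```bash
python3 - <<'E'
from h import *
f=viewer.grab_frame("wrist")
for nm,ky,obs,ths in (("T12.npy",28.7,142,(19,16,14,12)),("T13.npy",39.1,149.5,(11,9,7,5)),("T14.npy",38.3,151.5,(8,6,4,2)),("T15.npy",40.0,153.6,(4,2,0,-1))):
  T=np.load(nm)
  for th in ths:
    t=np.radians(th); y=ky+72*np.cos(t); z=50+(y+97)*np.tan(t)
    print(nm,obs,th,[proj(f,r2w((-46,y-zz*np.sin(t),z+zz*np.cos(t))),T)[0].round(1).tolist() for zz in (9,0,-9)], [proj(f,r2w((-46,ky+s*np.cos(t)-14*np.sin(-t)*-1*-1,50+(ky+s*np.cos(t)+97)*np.tan(t)-14)),T)[0].round(1).tolist()[0] for s in (53-8.5,53+8.5)])
E
```

```text
T12.npy 142 19 [[130.7, 227.0], [134.5, 233.5], [137.8, 239.2]] [205.2, 164.9]
T12.npy 142 16 [[140.1, 235.0], [144.2, 240.7], [147.9, 245.7]] [211.6, 173.5]
T12.npy 142 14 [[145.8, 239.7], [150.2, 244.9], [154.2, 249.6]] [215.5, 178.8]
T12.npy 142 12 [[151.2, 243.9], [155.8, 248.7], [160.1, 253.0]] [219.3, 183.9]
T13.npy 149.5 11 [[132.0, 247.3], [138.6, 252.4], [144.4, 257.0]] [209.3, 170.7]
T13.npy 149.5 9 [[139.0, 251.6], [145.6, 256.3], [151.5, 260.5]] [213.9, 176.8]
T13.npy 149.5 7 [[145.5, 255.5], [152.2, 259.8], [158.2, 263.7]] [218.2, 182.6]
T13.npy 149.5 5 [[151.6, 259.0], [158.4, 263.0], [164.6, 266.6]] [222.4, 188.2]
T14.npy 151.5 8 [[133.5, 249.2], [140.8, 254.1], [147.5, 258.6]] [211.2, 173.4]
T14.npy 151.5 6 [[140.4, 253.3], [147.8, 257.8], [154.5, 261.9]] [215.8, 179.5]
T14.npy 151.5 4 [[146.9, 257.0], [154.3, 261.2], [161.1, 264.9]] [220.2, 185.3]
T14.npy 151.5 2 [[153.1, 260.4], [160.6, 264.3], [167.5, 267.7]] [224.3, 190.8]
T15.npy 153.6 4 [[136.3, 251.4], [144.7, 256.1], [152.3, 260.4]] [214.4, 177.8]
T15.npy 153.6 2 [[143.4, 255.3], [151.7, 259.6], [159.3, 263.6]] [219.1, 183.9]
T15.npy 153.6 0 [[150.0, 258.8], [158.4, 262.9], [166.0, 266.5]] [223.5, 189.8]
T15.npy 153.6 -1 [[153.2, 260.5], [161.6, 264.4], [169.2, 267.9]] [225.7, 192.6]
```

```bash
python3 -m creep '[{"rx":0,"ry":0,"rz":0,"tx":-0.5,"ty":0,"tz":0.9,"hand":1},{"rx":0,"ry":0,"rz":0,"tx":-1,"ty":0,"tz":1.7,"hand":1},{"rx":0,"ry":0,"rz":0,"tx":-1,"ty":0,"tz":1.7,"hand":1}]' 30
python3 - <<'E'
from h import *
where();pol();np.save('T16.npy',tool()); f=viewer.grab_frame("wrist"); c=f["pixels"];cv2.imwrite("pics/z.png",c)
a=cv2.resize(c[220:340,120:300],(600,400),interpolation=cv2.INTER_CUBIC)
p=viewer.grab_frame("side")["pixels"]; b=cv2.resize(p[295:335,380:410],(200,267),interpolation=cv2.INTER_CUBIC)
o=np.zeros((400,800,3),np.uint8); o[:,:600]=a; o[:267,600:]=b; cv2.imwrite("pics/z2.png",o)
E
```

```text
clock: 16.75
position: [0.4492, 0.0256, 0.0438]
tool_rot: [-3.141, -0.522, 1.352]
force: [-5.0, -10.3, 22.6]
grip_width: 0.0166
clk 16.75 tcp rack [-64.7  40.   43.8] axisz rack [ 0.498  0.    -0.867] y [ 0. -1. -0.] F rack [-11.2   2.7  22.6] w 16.6 q [ 0.61  0.72 -0.57  2.2  -0.53  0.31  0.46]
knob [-69.7  40.   57.4] R 137.2 ang 3.1
```

View pics/z.png

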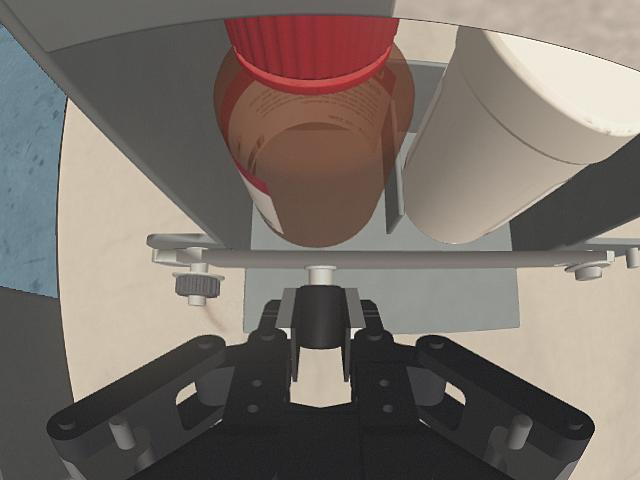

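View pics/z2.png

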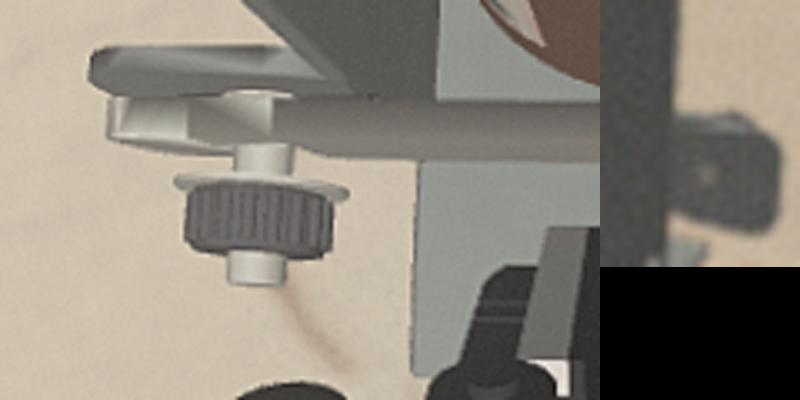

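```bash
python3 - <<'E'
from ov import *
b=(120,220,300,340)
# knob positions for model: home: slot y=93 -> k=(kx,40,49.3), th 0 ; bolt-top: th 5.2, k z= 67-53*sin
overlay("pics/z.png","T16.npy",(-67,40,49.5),0,"pics/h0.png",b)
overlay("pics/z.png","T16.npy",(-67,40,67-53*np.sin(np.radians(5.2))),5.2,"pics/h1.png",b)
a=cv2.imread("pics/h0.png");c=cv2.imread("pics/h1.png"); cv2.imwrite("pics/h.png",cv2.resize(np.vstack([a[:360],c[:360]]),None,fx=.8,fy=.8))
E
```

```text
(no output)
```

View pics/h.png

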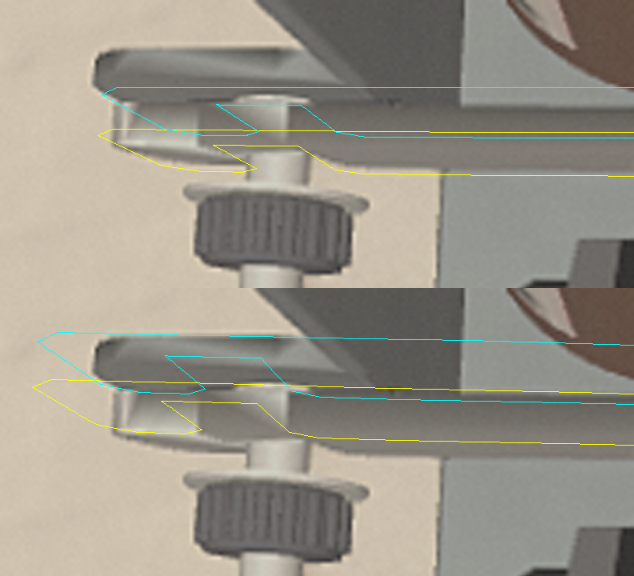

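```bash
python3 -m creep '[{"rx":0,"ry":0,"rz":0,"tx":0.5,"ty":0,"tz":-1,"hand":1},{"rx":0,"ry":0,"rz":0,"tx":0,"ty":0,"tz":-2,"hand":1},{"rx":0,"ry":0,"rz":0,"tx":0,"ty":0,"tz":-2,"hand":1}]' 30
python3 - <<'E'
from h import *
where()
E
python3 -m creep '[{"rx":0,"ry":0,"rz":0,"tx":0,"ty":0,"tz":0,"hand":0.4},{"rx":0,"ry":0,"rz":0,"tx":0,"ty":0,"tz":0,"hand":0.2},{"rx":0,"ry":0,"rz":0,"tx":0,"ty":0,"tz":0,"hand":0.2},{"rx":0,"ry":0,"rz":0,"tx":0,"ty":0,"tz":0,"hand":0.2}]' 30
python3 - <<'E'
from h import *
where();np.save('T17.npy',tool()); f=viewer.grab_frame("wrist"); c=f["pixels"];cv2.imwrite("pics/za.png",c)
E
```

```text
clock: 17.25
position: [0.4487, 0.0251, 0.0451]
tool_rot: [-3.141, -0.522, 1.353]
force: [-1.0, -1.1, -0.5]
grip_width: 0.0167
clk 17.25 tcp rack [-65.3  40.3  45.1] axisz rack [ 0.499  0.001 -0.867] y [ 0.001 -1.    -0.001] F rack [-1.3  0.8 -0.5] w 16.7 q [ 0.62  0.72 -0.57  2.2  -0.53  0.32  0.46]
clock: 17.65
position: [0.4491, 0.0251, 0.0452]
tool_rot: [-3.141, -0.522, 1.353]
force: [-0.7, 0.5, -0.3]
grip_width: 0.0341
clk 17.65 tcp rack [-65.2  40.   45.2] axisz rack [ 0.499  0.001 -0.867] y [ 0.001 -1.    -0.   ] F rack [ 0.3  0.8 -0.3] w 34.1 q [ 0.62  0.72 -0.57  2.2  -0.53  0.32  0.46]
```

View pics/za.png

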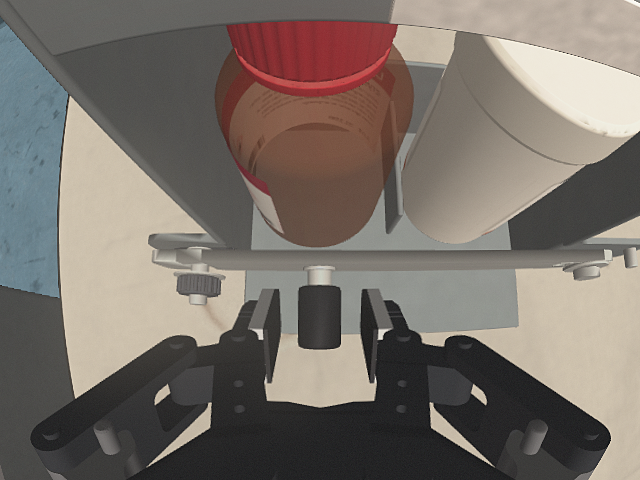

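```bash
python3 -m creep '[{"rx":0,"ry":0,"rz":0,"tx":0,"ty":0,"tz":-20,"hand":0.2},{"rx":0,"ry":0,"rz":0,"tx":0,"ty":0,"tz":-60,"hand":0},{"rx":0,"ry":6,"rz":0,"tx":-50,"ty":20,"tz":-100,"hand":0},{"rx":0,"ry":12,"rz":0,"tx":-90,"ty":20,"tz":-110,"hand":0},{"rx":0,"ry":18,"rz":0,"tx":-120,"ty":20,"tz":-110,"hand":0},{"rx":0,"ry":18,"rz":0,"tx":-120,"ty":20,"tz":-110,"hand":0},{"rx":0,"ry":18,"rz":0,"tx":-120,"ty":20,"tz":-110,"hand":0}]' 30
python3 - <<'E'
from h import *
where();np.save('T18.npy',tool()); f=viewer.grab_frame("wrist"); c=f["pixels"];cv2.imwrite("pics/zb.png",c)
E
```

```text
clock: 18.4
position: [0.4333, -0.1369, 0.0788]
tool_rot: [-3.137, -0.838, 1.343]
force: [0.9, -0.2, 0.2]
grip_width: 0.0424
clk 18.4 tcp rack [-226.7   20.3   78.8] axisz rack [ 0.744 -0.002 -0.669] y [-0.006 -1.    -0.003] F rack [-0.  -0.9  0.2] w 42.4 q [ 1.08  0.86 -0.57  1.95 -0.47  0.83  0.78]
```

View pics/zb.png

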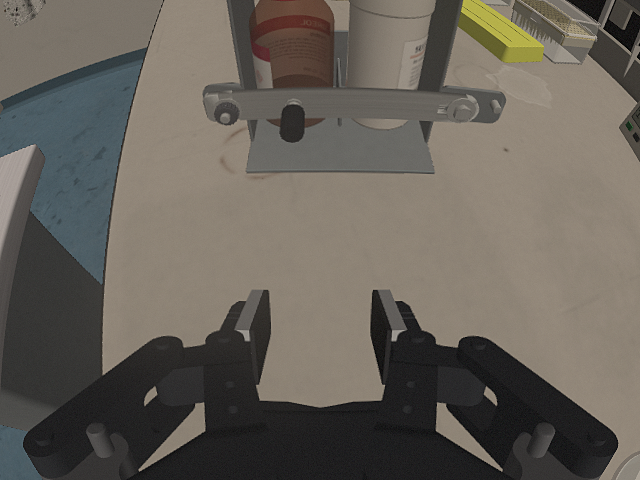

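```bash
python3 - <<'E'
from ov import *
c=cv2.imread("pics/zb.png"); cv2.imwrite("pics/zb2.png",cv2.resize(c[70:150,190:370],None,fx=4.4,fy=4.4,interpolation=cv2.INTER_CUBIC))
overlay("pics/zb.png","T18.npy",(-67,38.5,49),0,"pics/zb3.png",(190,60,370,150))
f=viewer.grab_frame("wrist")
b=(330,60,510,150)
overlay("pics/zb.png","T18.npy",(-67,38.5,49),0,"pics/zb4.png",b)
a=cv2.imread("pics/zb3.png");d=cv2.imread("pics/zb4.png"); cv2.imwrite("pics/zb5.png",cv2.resize(np.vstack([a,d]),None,fx=.72,fy=.72))
E
```

```text
(no output)
```

View pics/zb2.png

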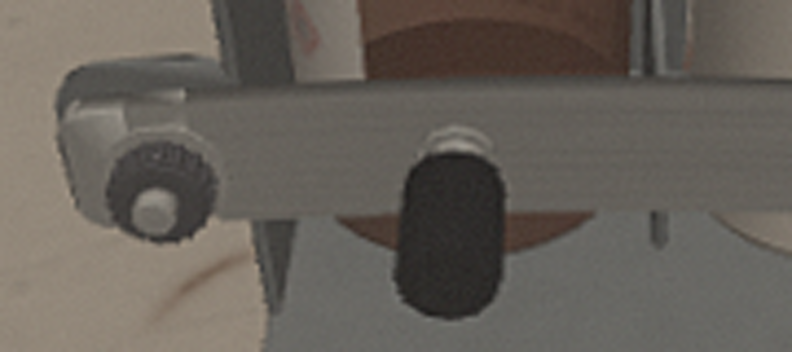

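View pics/zb5.png

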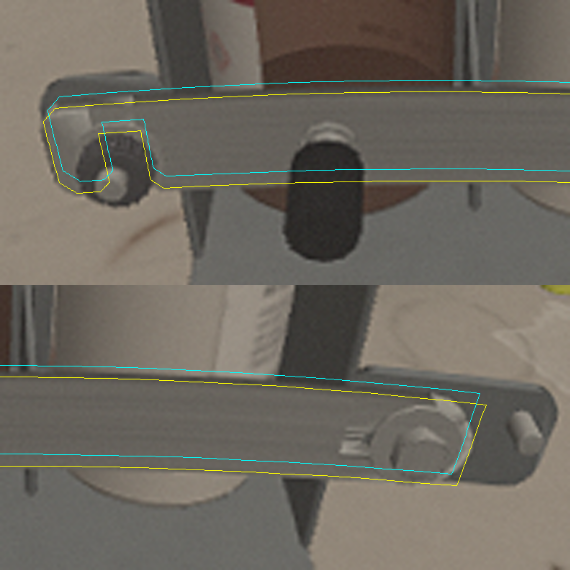

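```bash
python3 - <<'E'
from h import *
s=viewer.grab_frame("scene")["pixels"]; p=viewer.grab_frame("side")["pixels"]
cv2.imwrite("pics/fin.png",np.hstack([cv2.resize(s[140:400,190:450],(400,400)),cv2.resize(p[180:380,230:430],(400,400))]))
E
```

```text
(no output)
```

View pics/fin.png

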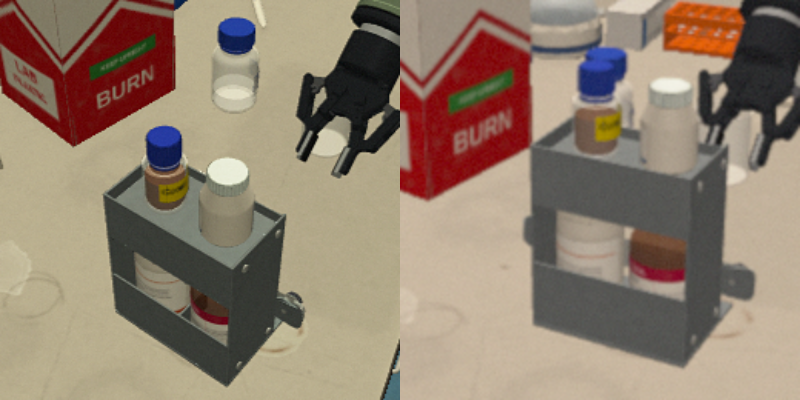

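```bash
python3 -m creep '[{"rx":0,"ry":0,"rz":0,"tx":22,"ty":0,"tz":-20,"hand":0},{"rx":0,"ry":0,"rz":0,"tx":52,"ty":0,"tz":-47,"hand":0},{"rx":0,"ry":0,"rz":0,"tx":82,"ty":0,"tz":-74,"hand":0},{"rx":0,"ry":0,"rz":0,"tx":104,"ty":0,"tz":-94,"hand":0},{"rx":0,"ry":0,"rz":0,"tx":104,"ty":0,"tz":-94,"hand":0},{"rx":0,"ry":0,"rz":0,"tx":104,"ty":0,"tz":-94,"hand":0}]' 30
python3 - <<'E'
from h import *
where(); f=viewer.grab_frame("wrist"); cv2.imwrite("pics/zc.png",f["pixels"])
s=viewer.grab_frame("scene"); cv2.imwrite("pics/zd.png",s["pixels"])
for k in ("beaker","screw_bottle","ink","white_jar"):
    d=viewer.outline_of(k,s); print(k,[ (round(e["score"],2),np.round(e["bbox"])) for e in d[:1]])
E
```

```text
clock: 19.3
position: [0.4344, -0.134, 0.2215]
tool_rot: [3.14, -0.834, 1.356]
force: [-0.8, -0.6, 0.4]
grip_width: 0.0426
clk 19.3 tcp rack [-223.6   19.8  221.5] axisz rack [ 0.741  0.001 -0.672] y [ 0.002 -1.     0.001] F rack [-0.8  0.7  0.4] w 42.6 q [ 1.1   0.6  -0.61  1.92 -0.52  1.07  0.66]
beaker [(0.94, array([388., 192., 424., 245.]))]
screw_bottle [(0.75, array([326., 154., 359., 213.]))]
ink [(0.79, array([282., 221., 316., 277.]))]
white_jar [(0.57, array([318., 244., 356., 303.]))]
```

View pics/zc.png

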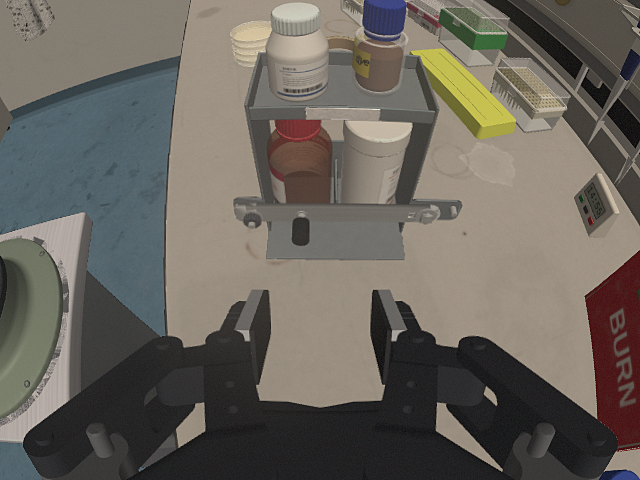

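View pics/zd.png

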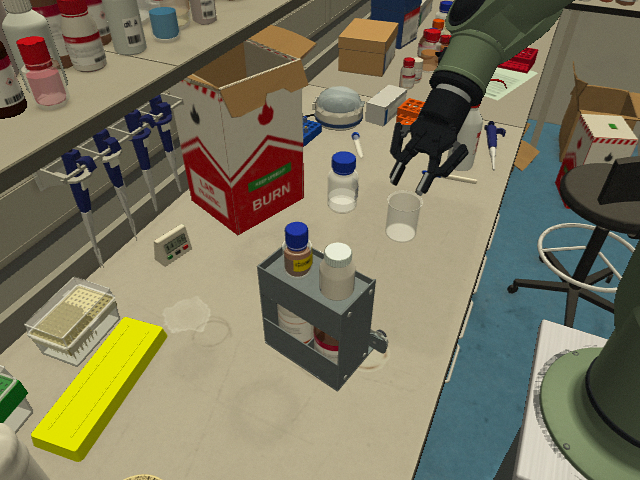

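Both bottles are upright in their bays. The bar is level behind the thumb nut, and the jar, ink, beaker and screw bottle are within a few pixels of where they began.

```bash
python3 -c "
from workcell import bot
print(bot.job_done())"
```

```text
the job is handed in; nothing more can be done
None
```

I pushed both bottles back and closed the bar over the second bolt. I then backed the gripper clear and handed the job in at about 19.5 s of the 56 s allowed.

- **Bottles:** Both stood proud, so I pushed the brown bottle in the left bay and then the tub in the right bay straight back, with closed fingertips low on each. In the wrist view taken after the pushes, their middles came out at about rack x +5.6 mm and +8 mm, inside the 0 to +11 mm home range. Both are upright.
- **Bar:** I carried it by its knob over the top and lowered it until it stopped on the second bolt. In the last close front view it matches the model of a bar lying level, behind the thumb nut and fully home, to about 1 mm. It did not move when I let go.
- **Other things:** The jar, ink, beaker and screw bottle are within a few pixels of their first positions in the scene camera. The force on the tool at the end was about zero.

Two things did not go as expected:

- **Bar caught on the rack:** Near the top of the swing the bar caught the corner of the deck, and the wrist force reached about 42 N. That is below the 120 N wrist limit. I backed off, leaned the bar forward and carried on without contact.
- **Knob height disagreed:** The knob height worked out from the tool position put the bar at about 3 to 4 degrees when it was home. The wrist and side cameras and the last front view showed it level, so I trusted the cameras.

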